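# Lift the wet spool out of the ink dish with tongs and hold it over the cup

### The arm

A 6-joint arm with a two-finger parallel gripper is mounted at the origin on a cart in front of the work surface, level with it; the furniture and walls round the work are solid. World frame = base frame: x ahead of the robot, y to its left, z up, the work surface at z = 0. Lengths are in m, angles in rad, forces in N, time in s.
With the tool pointing down it reaches from about 0.325 to 0.9 m from the base axis. Payload 3.5 kg.
Tool frame: the origin (TCP) lies at the very end of the fingers, on their centre line; the grasp point (between the pads) lies r.tcp_to_grasp behind it (r.tcp_to_grasp is the distance from the TCP to the grasp point, in m); z points along the fingers, y is the direction in which the jaws open and shut (so a half turn about z gives the same grasp; the last joint's range is limited). The gripper opens to 85 mm and grips with 20 to 120 N. Pads are 22 mm wide; open, the fingers measure 114 mm over their backs; the gripper's body (76 mm by 85 mm) begins 54 mm behind the grasp point. The pads swing forward as they close: fully open they stand 13 mm farther back than shut.
Start: joints at [1.002, 0.276, -0.026, 1.268, 0, 1.467], TCP at [0.281, 0.558, 0.196] pointing down, gripper open.
Joint ranges: [-3.12, 3.12], [-0.85, 1.88], [-1.08, 1.24], [-1.95, 2.15], [-1.57, 1.53], [-3.14, 3.14]. Speed limits (rad/s): [2.57, 2.57, 3.14, 3.14, 3.14, 3.14].

### API

Orientations are given as [roll, pitch, yaw] about the fixed x, y, z axes, in that order (R = Rz(yaw) Ry(pitch) Rx(roll)).
In Python, from rig import status, optics, order, r gives the robot as it stands.
- The arm moves only by the tool play_rows, never from a script. Its argument "commands" is a list of rows, each a list of 7 numbers: the shift along the tool's x, y, z in m, then the turn, a rotation vector about the tool's x, y, z in degrees, then the finger opening in m, from 0 to 0.0854. In form: [[dx, dy, dz, rx, ry, rz, gripper], ...]. A call has 1 to 5 rows; each row is the pose to reach, as a shift and turn from the pose commanded when the call began, along the tool's axes at that moment; what a row does not reach only later rows make up. A row lasts 1/10 s, in which the tool goes at most 50 mm and 8.59 degrees, less where a joint would pass 70% of its speed; a pose out of reach is approached as far as the arm can. A call with a gripper value outside its range is refused whole. The fingers move at their own pace and stop on an object; "squeeze" is the grip in N (left out, the last holds). Time passes only in rows, so rows that repeat a pose let the fingers close. It gives the time, the measured TCP pose, the force and the opening at its end, in the units of the state.
- status.get_obs(): the state, without advancing time (a new reading comes with each control period).
- optics.get_image(name): name is "scene" or "side" or "wrist"; returns a dict with "frame" (420x560x3 uint8, blue, green, red), "mtx" (3x3 intrinsics, pixels), "k1" (the pictures are not rectified: a ray, as slopes to the right and down, at radius r is drawn at 1 + k1 r^2 times it, then the intrinsics apply), "position" and "orientation" of the camera in the world; the wrist camera has in their place "tool_from_camera" (4x4, takes a point from camera to tool coordinates, whose origin is the TCP and whose axes are the flange's). Camera axes: x right, y down, z forward; pixel columns grow to the right and rows downward; lengths in m; the calibration is good to about 2 mm. A picture is of the moment at which its call begins: read the wrist's pose just before it. There is no depth.
- order.hand_in(): hands the job in, once; it reports no verdict.
The state is a dict: "clock": time; "joints": joint angles; "qvel": joint speeds; "joint_efforts": joint torques, N m; "eef_pos": TCP position; "eef_rot": TCP orientation; "contact_force": force on the tool from outside, world axes, zero at the start; "moment": the same for the moment, N m; "finger_gap": finger opening in m.
Only numpy, scipy, OpenCV 4.12 (cv2) and the standard library are available. Lean on these libraries where they do the work, as an engineer would, in place of code of your own. Each camera call takes 0.05 s, during which the arm holds its last target.

### The job

The thread spool standing in the porcelain ink dish is freshly dyed, so keep the fingers off it: take the sprung tongs out of their stand, close them on that spool, lift it out of the dish and hold it upright in the tongs over the middle of the tin cup, clear above the rim by about 4 cm. Leave the dish, the cup, the other spool and the eraser where they stand. Finish while still holding: squeeze the tongs on the spool over the cup and do not let go or put anything down.

Things in the scene. Friction and masses are not known exactly. Their poses are not given: they have to be found in the camera images.
- tongs_grip (a point): Where to grip the steel tongs, which stand upright in a narrow trough, tips down: midway between the two grip panels, 35 mm below the hinges, 113 mm above the tips. z up along the tongs; jaws close along y. The spring bow ends 45 mm above this point. Panels: 18 mm wide (x), 46 mm tall, centred here; outside width here 52 mm open, 41 mm closed on the spool, 34 mm shut.
- tong_stand: Fixed open trough in which the tongs stand, 118 mm (y) by 44 mm (x), walls 32 mm high, floor 4 mm thick; origin at the underside centre; same yaw as the tongs. Inside 24 mm by 112 mm. The tongs lift straight up out of it.
- jaw_a: One leg of the tongs, at +y; origin on its hinge, 148 mm above the tips and 17.5 mm off the middle; 3 mm thick, the tip 16 mm wide (x) and 22 mm tall, rubber-faced. Gap between the tips: 79 mm open, 58 mm when squeezed to 47 mm over the panels, 31 mm on the spool: 1 mm less over the panels closes the tips by 4.3 mm.
- jaw_b: The other leg, at -y, moving like jaw_a.
- spool_center (a point): The freshly dyed thread spool, standing upright in the ink dish: round, wooden flanges, 31 mm diameter, 43 mm tall, 40 g; point at its centre, half-way up. Take its upper half between the tips of the tongs (tips' lower ends about level with this point, or a few mm above), which clears the dish's rim.
- spool: The same spool, origin at the centre of its underside.
- dish: Small round loose porcelain dish in which the dyed spool stands, 67 mm across, 17 mm high, its inner floor 6 mm up; origin at the underside centre.
- cup: Loose empty tin cup, 65 mm across at the mouth, 59 mm high; origin at the underside centre.
- cup_rim (a point): Centre of the cup's mouth, 59 mm above the worktop.
- spare_spool_center (a point): Another spool, alike and dry, standing directly on the worktop (not in a dish); centre, 21.5 mm up. Leave it alone.
- rubber_block_center (a point): Eraser 23 x 52 x 13 mm lying on the worktop; its centre. Leave it alone.
- tongs: Spring bow at the top of the tongs (90 g in all, 160 mm tall); origin midway between the tips at their lower ends, 113 mm below tongs_grip. Both legs move together and are sprung open. Squeezed to 47 mm over the panels the tongs are held firmly (spring 5 N), still open; the final squeeze should be 30 to 40 N (20 N there gives 3 N at the tips; the spring takes 7 N).
Mind the look-alikes: they are no part of the job. What is shaped like the dish but orange or purple is not meant.

How it is judged:
On the way, in this order (a step that is already met when the one before it is completed fails the run):
1. the fingers hold the tongs lifted out of their stand, spool still in its dish (height (world z) of tongs above 0.05 m and contact force between the fingers and tongs above 1 N and contact force between tongs and tong_stand below 0.05 N and distance of spool_center from where it was at the start of the episode below 0.03 m), for 0.2 s.
2. the spool is off its dish between both jaws of the tongs (contact force between each of jaw_a, jaw_b and spool above 0.3 N and height (world z) of spool_center above 0.06 m and contact force between spool and dish below 0.02 N), for 0.2 s.
At the end, for the whole second after the job is handed in: Fingers hold the tongs, both jaws press the spool (0.3 N), which is still, upright to 20 deg, centre within 25 mm of the cup axis and over 95 mm up, touched by nothing else; tongs clear of the cup; cup within 20 mm, dish 25 mm, other spool and eraser 15 mm of their starts, cup and dish upright (contact force between each of jaw_a, jaw_b and spool above 0.3 N and contact force between the fingers and tongs above 1 N and horizontal distance between spool_center and cup_rim below 0.025 m and height (world z) of spool_center above 0.095 m and angle between spool's own z axis and vertical below 0.35 rad and linear speed of spool below 0.03 m/s and contact force between the fingers and spool below 0.05 N and contact force between each of spool, tongs and cup below 0.02 N and contact force between spool and dish below 0.02 N and angle between each of cup, dish's own z axis and vertical below 0.1 rad and distance of dish from where it was at the start of the episode below 0.025 m and distance of cup from where it was at the start of the episode below 0.02 m and distance of each of spare_spool_center, rubber_block_center from where it was at the start of the episode below 0.015 m); the arm keeps its last pose, push and grip.
It fails at once if the fingers touch the wet spool (contact force between the fingers and spool above 0.2 N).
It fails at once if the wet spool is tipped over (angle between spool's own z axis and vertical above 0.7 rad).
It fails at once if the dish, the cup, the other spool or the eraser is displaced (distance of dish from where it was at the start of the episode above 0.025 m or distance of cup from where it was at the start of the episode above 0.02 m or distance of any of spare_spool_center, rubber_block_center from where it was at the start of the episode above 0.015 m).
It also fails if it takes over 45 s, if anything falls off the work surface, if the arm or the gripper's body presses on something with over 40 N, if the wrist force passes 120 N, or if a joint passes its speed limit or range.

## Working session

There is one attempt and no reset: what is moved stays moved. The work goes in short steps, Python scripts to look and compute and a tool call to move; the robot and the scene stay as the last step left them, time stands still between calls to the robot, and variables do not carry over. Pictures are saved under pics/ and viewed, and the job is handed in when it is done.

Besides the shell and the picture viewer there is one more tool, called after "Call:" as name(argument=value, ...), one argument or row to a line, values as JSON. play_rows: Moves the arm, as the interface text tells. Its arguments: {"type":"object","properties":{"commands":{"type":"array","items":{"type":"array","items":{"type":"number"}}},"squeeze":{"type":"number"}},"required":["commands"]}

```bash
mkdir -p pics; ls
python3 - <<'E'
from rig import status, optics, order, r
import cv2
print(status.get_obs()); print(r, [a for a in dir(r) if a[0]!='_']); print(r.tcp_to_grasp)
for n in ["scene","side","wrist"]:
    d=optics.get_image(n); cv2.imwrite(f"pics/{n}0.png",d["frame"])
    print({k:v for k,v in d.items() if k!="frame"})
E
```

```text
pics
{'clock': 0.0, 'joints': array([ 1.00160986e+00,  2.77182571e-01, -2.79077736e-02,  1.26801067e+00,
        8.03319157e-06,  1.46741131e+00]), 'qvel': array([ 1.48303008e-04, -9.45200833e-04, -8.16220195e-04,  9.51034961e-04,
        1.07008202e-05,  7.31872274e-04]), 'joint_efforts': array([ 9.71743066e-05, -4.45506048e+01,  2.95203406e+01,  1.62077718e-02,
       -1.51277554e-04, -8.26320729e-06]), 'eef_pos': array([0.28023618, 0.55767396, 0.19521636]), 'eef_rot': array([-3.13930110e+00, -2.45835588e-04,  2.67579091e+00]), 'contact_force': array([ 0.16067818,  0.22671769, -0.47964689]), 'moment': array([-0.00721655,  0.00179882, -0.00447191]), 'finger_gap': 0.08490245195416543}
<Robot object at 0x7f19d25bfa10> ['MotionError', 'tcp_to_grasp']
0.0187
{'mtx': array([[480.9937341 ,   0.        , 275.76544692],
       [  0.        , 480.9937341 , 208.75486995],
       [  0.        ,   0.        ,   1.        ]]), 'k1': -0.12930523711002004, 'position': array([-0.04122301, -0.55861174,  0.59900842]), 'orientation': array([-2.08581289, -0.00731671, -0.6712477 ])}
{'mtx': array([
[... 151 characters left out ...]
': -0.10097919085982496, 'position': array([-0.0028832 ,  0.85415864,  0.5567874 ]), 'orientation': array([-2.01142454, -0.01878557, -2.5503191 ])}
{'mtx': array([[343.82942903,   0.        , 275.18795025],
       [  0.        , 343.82942903, 208.66568275],
       [  0.        ,   0.        ,   1.        ]]), 'k1': -0.05509353298720236, 'tool_from_camera': array([[ 2.41683333e-04, -9.63524208e-01, -2.67621080e-01,
         6.70984167e-02],
       [ 9.99999856e-01,  1.04606360e-04,  5.26462781e-04,
         1.94679187e-04],
       [-4.79264767e-04, -2.67621169e-01,  9.63524094e-01,
        -1.78594173e-01],
       [ 0.00000000e+00,  0.00000000e+00,  0.00000000e+00,
         1.00000000e+00]])}
```

View pics/scene0.png

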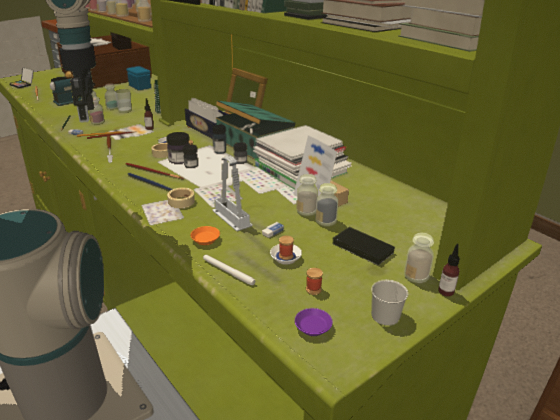

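View pics/side0.png

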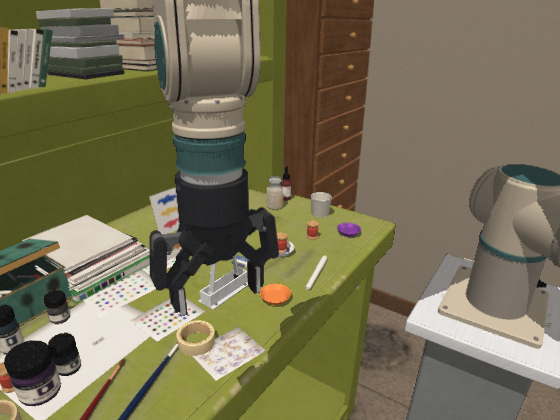

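View pics/wrist0.png

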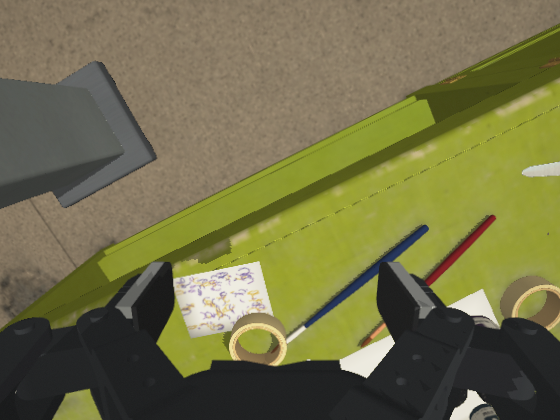

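The scene view shows the tongs in the trough (~232,190) and the wet spool in a white dish (~286,250). The spare spool is at ~(314,281), the cup at ~(388,302) and the eraser at ~(273,230). I'll zoom in to get exact pixels.

```bash
cat > h.py <<'E'
import numpy as np, cv2
from scipy.spatial.transform import Rotation as R
from rig import status, optics, order, r
def campose(d,obs=None):
    if 'position' in d: return R.from_euler('xyz',d['orientation']).as_matrix(), np.array(d['position'])
    Rt=R.from_euler('xyz',obs['eef_rot']).as_matrix(); T=d['tool_from_camera']
    return Rt@T[:3,:3], Rt@T[:3,3]+obs['eef_pos']
def ray(d,uv,obs=None):
    M,p=campose(d,obs)
    x=cv2.undistortPoints(np.array([[uv]],float),d['mtx'],np.array([d['k1'],0,0,0.]))[0,0]
    return p, M@np.array([x[0],x[1],1.])
def onz(d,uv,z,obs=None):
    p,v=ray(d,uv,obs); return p+v*(z-p[2])/v[2]
def proj(d,P,obs=None):
    M,p=campose(d,obs); P=np.atleast_2d(P)
    rv=cv2.Rodrigues(M.T)[0]
    return cv2.projectPoints(P.astype(float),rv,-M.T@p,d['mtx'],np.array([d['k1'],0,0,0.]))[0][:,0]
def tri(rays):
    A=0;b=0
    for p,v in rays:
        v=v/np.linalg.norm(v);Q=np.eye(3)-np.outer(v,v);A=A+Q;b=b+Q@p
    return np.linalg.solve(A,b)
def crop(f,x0,y0,x1,y1,s,name):
    c=cv2.resize(f[y0:y1,x0:x1],None,fx=s,fy=s,interpolation=cv2.INTER_CUBIC); cv2.imwrite('pics/'+name,c)
E
python3 - <<'E'
import cv2
from h import crop
f=cv2.imread('pics/scene0.png')
crop(f,190,150,310,270,5,'s_a.png'); crop(f,260,220,420,340,5,'s_b.png')
f=cv2.imread('pics/side0.png')
crop(f,190,180,350,300,5,'d_a.png')
E
```

```text
(no output)
```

View pics/s_a.png

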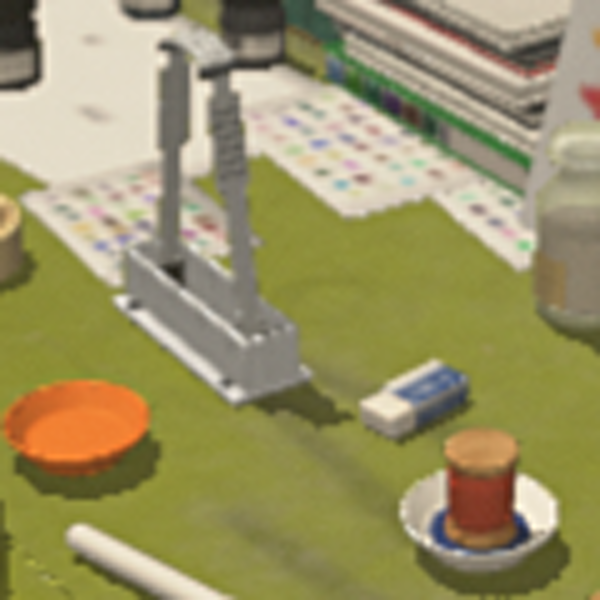

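View pics/s_b.png

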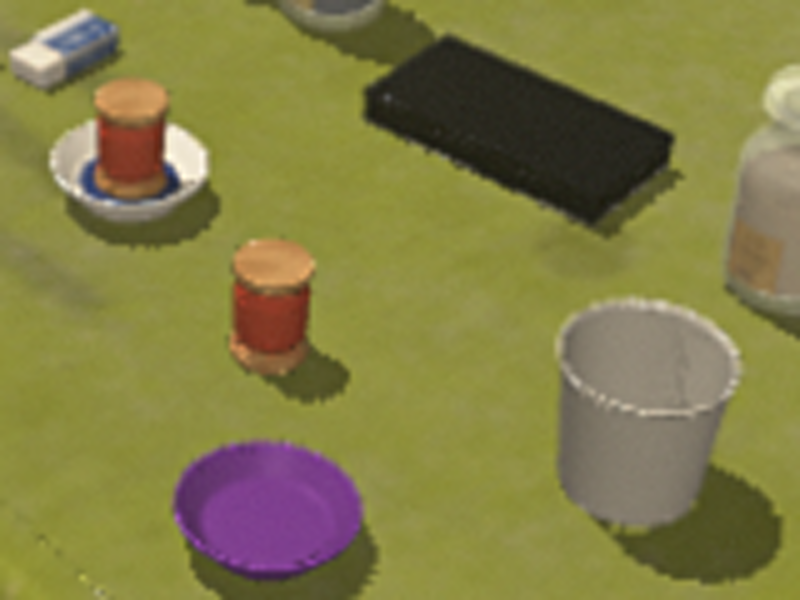

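View pics/d_a.png

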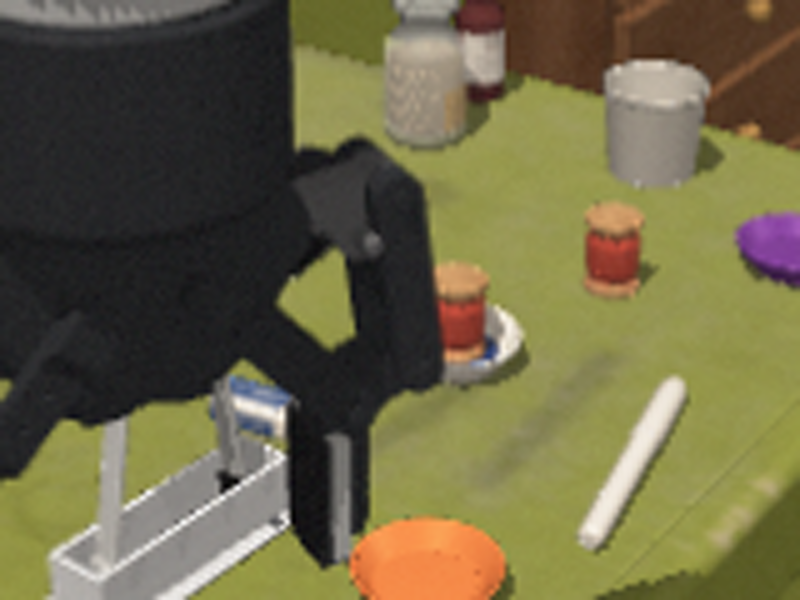

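Run:
```python
from h import *
s=optics.get_image('scene'); d=optics.get_image('side')
def S(c,o,z): return onz(s,(c[0]/5+o[0],c[1]/5+o[1]),z).round(4)
A=(190,150);B=(260,220)
print('spool',S((132,100),B,.049),'dish',S((130,170),B,.017))
print('spare',S((273,263),B,.043),'cup',S((649,356),B,.059),'eraser',onz(s,(273,230),.007))
L,F,Rr=[S(c,A,0) for c in [(118,300),(240,402),(310,375)]]
print('trough',L,F,Rr,'center',(L+Rr)/2,np.linalg.norm(F-L),np.linalg.norm(F-Rr),np.degrees(np.arctan2(*(F-L)[1::-1])))
print('bow',S((197,47),A,.164))
def D(c,z): return onz(d,(c[0]/5+190,c[1]/5+180),z).round(4)
print('side spool',D((462,282),.049),'spare',D((614,218),.043),'cup',D((657,82),.059))
```

```text
spool [0.5017 0.0828 0.049 ] dish [0.4983 0.0791 0.017 ]
spare [ 0.4778 -0.0308  0.043 ] cup [ 0.5307 -0.1693  0.059 ] eraser [0.54550432 0.18341659 0.007     ]
trough [0.4927 0.3582 0.    ] [0.4865 0.241  0.    ] [0.5267 0.2405 0.    ] center [0.5097  0.29935 0.     ] 0.11736387859984863 0.04020310933248816 -93.02818269759157
bow [0.4969 0.2812 0.164 ]
side spool [0.4998 0.0881 0.049 ] spare [ 0.479  -0.0273  0.043 ] cup [ 0.5324 -0.1688  0.059 ]
```

```bash
cat >> h.py <<'E'
def mv(pos,yawdeg):
    o=status.get_obs(); R0=R.from_euler('xyz',o['eef_rot'])
    Rt=R.from_euler('xyz',[np.pi,0,np.radians(yawdeg)])
    d=R0.inv().apply(np.array(pos)-o['eef_pos']); w=(R0.inv()*Rt).as_rotvec(degrees=True)
    print('mv',d.round(4),w.round(2),'from',o['eef_pos'].round(4),np.degrees(o['eef_rot']).round(2),'gap',round(o['finger_gap'],4),'F',o['contact_force'].round(2),'t',round(o['clock'],2))
E
python3 -c "
from h import *
mv([.45,.29,.33],177)"
```

```text
mv [-0.2718 -0.1635 -0.134 ] [-6.000e-02 -2.000e-02 -2.369e+01] from [0.2805 0.5581 0.1958] [-1.7994e+02 -1.0000e-02  1.5331e+02] gap 0.0851 F [ 0.17  0.36 -0.58] t 0.25
```

Call:
play_rows(
  commands=[
    [0, 0, -0.134, 0, 0, -8, 0.085],
    [0, 0, -0.134, 0, 0, -16, 0.085],
    [-0.07, -0.04, -0.134, 0, 0, -23.7, 0.085],
    [-0.14, -0.08, -0.134, 0, 0, -23.7, 0.085],
    [-0.2, -0.12, -0.134, 0, 0, -23.7, 0.085],
  ],
)

```text
clock: 0.75
eef_pos: [0.3609, 0.4358, 0.3268]
eef_rot: [3.139, 0.002, 3.091]
contact_force: [1.2, 0.6, -0.1]
finger_gap: 0.0852
```

```bash
python3 -c "
from h import *
mv([.47,.29,.33],177)"
```

```text
mv [-0.1164 -0.1401 -0.0032] [0.13 0.14 0.11] from [0.3609 0.4358 0.3268] [1.7987e+02 1.4000e-01 1.7711e+02] gap 0.0852 F [ 1.2   0.57 -0.05] t 0.75
```

Call:
play_rows(
  commands=[
    [-0.03, -0.036, 0, 0, 0, 0, 0.085],
    [-0.06, -0.072, 0, 0, 0, 0, 0.085],
    [-0.09, -0.108, 0, 0, 0, 0, 0.085],
    [-0.116, -0.14, 0, 0, 0, 0, 0.085],
    [-0.116, -0.14, 0, 0, 0, 0, 0.085],
  ],
)

```text
clock: 1.25
eef_pos: [0.4707, 0.2867, 0.3248]
eef_rot: [-3.14, 0.001, 3.083]
contact_force: [-0.4, 0.5, 0.2]
finger_gap: 0.085
```

```bash
cat > shot.py <<'E'
import sys
from h import *
import pickle
n=sys.argv[1]; tag=sys.argv[2]
o=status.get_obs(); d=optics.get_image(n); pickle.dump((o,d),open(f'pics/{tag}.pkl','wb'))
cv2.imwrite(f'pics/{tag}.png',d['frame']); print(o['eef_pos'].round(4),o['eef_rot'].round(4),o['clock'])
E
python3 shot.py wrist w1; python3 shot.py side d1
```

```text
[0.4707 0.2867 0.3248] [-3.1402e+00  8.0000e-04  3.0833e+00] 1.25
[0.4693 0.2885 0.3249] [-3.1415e+00 -4.0000e-04  3.0851e+00] 1.3
```

View pics/w1.png

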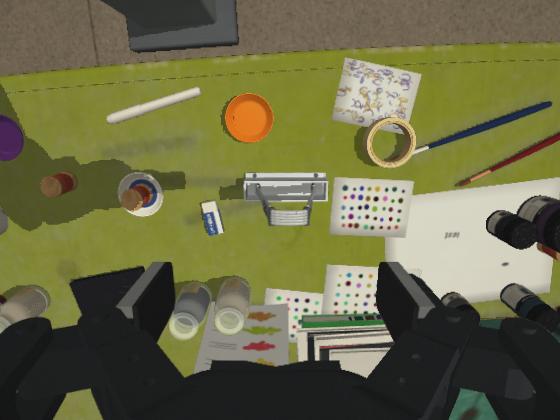

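View pics/d1.png

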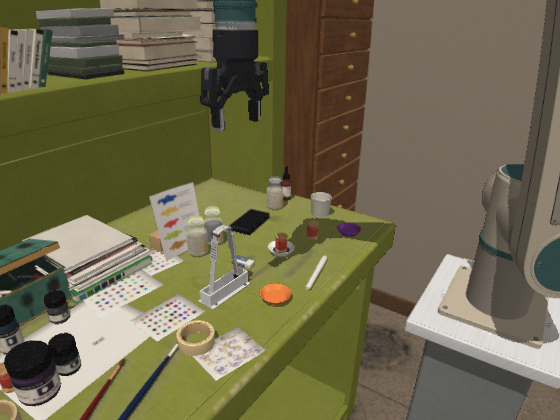

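The wrist view shows the tongs and trough at (287,195), with the bow at (290,213). The wet spool is at ~(137,196) and the spare at (58,184). The side view shows the tongs at (224,265). Zooming again.

Run:
```python
import cv2
from h import crop
f=cv2.imread('pics/w1.png')
crop(f,230,160,340,240,7,'w1a.png'); crop(f,30,160,190,230,5,'w1b.png')
f=cv2.imread('pics/d1.png')
crop(f,190,215,310,310,6,'d1a.png')
```

```text
(no output)
```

View pics/w1a.png

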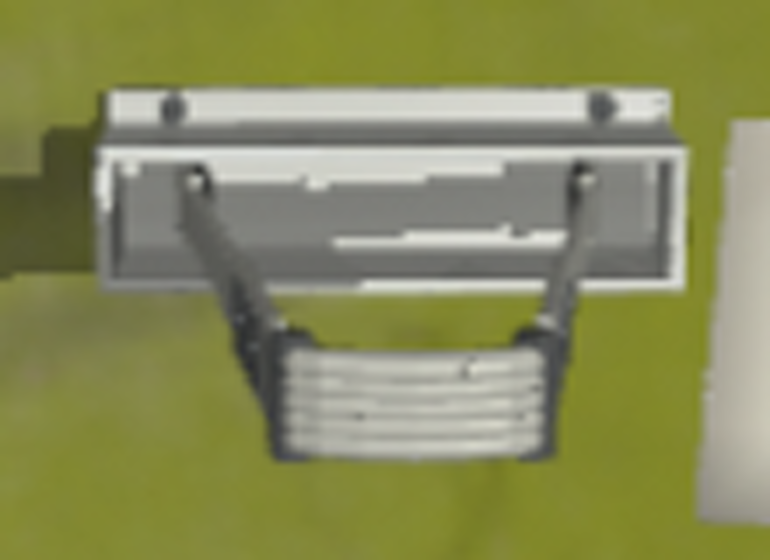

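View pics/w1b.png

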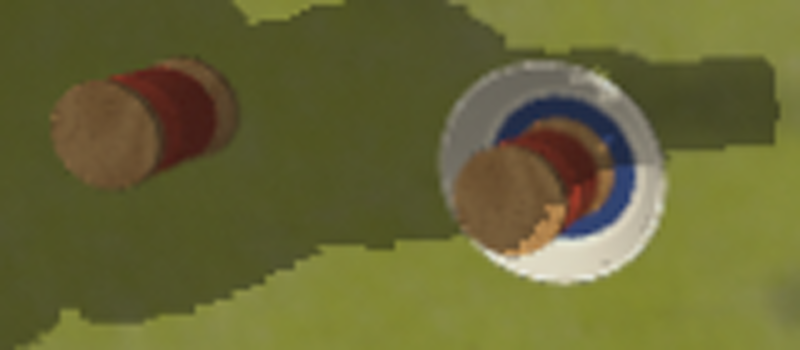

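View pics/d1a.png

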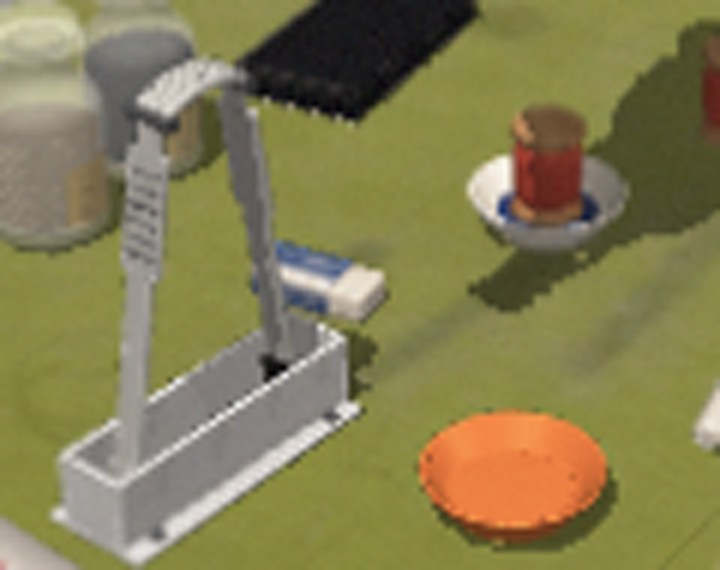

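Run:
```python
from h import *
import pickle
o,d=pickle.load(open('pics/w1.pkl','rb')); os,ds=pickle.load(open('pics/d1.pkl','rb'))
s=optics.get_image('scene')
W=lambda c,z:onz(d,(c[0]/7+230,c[1]/7+160),z,o).round(4)
cs=[W(c,.032) for c in [(97,147),(688,147),(685,290),(100,290)]]
print(cs,'ctr',np.mean(cs,0),'len',np.linalg.norm(cs[0]-cs[1]),np.linalg.norm(cs[1]-cs[2]),'yaw',-np.degrees(np.arctan2((cs[1]-cs[0])[0],(cs[1]-cs[0])[1])))
b=[W(c,z) for c,z in [((285,350),.158),((548,350),.158),((553,460),.158),((275,460),.158)]]
print('bow',b,np.mean(b,0),W((415,405),.164))
V=lambda c,z:onz(d,(c[0]/5+30,c[1]/5+160),z,o).round(4)
print('wrist spool',V((508,198),.049),'dish',V((553,171),.017),'spare',V((106,133),.043))
D=lambda c,z:onz(ds,(c[0]/6+190,c[1]/6+215),z).round(4)
print('side bow',D((192,88),.164),'spool',D((549,127),.049),'dish',D((549,195),.017))
# triangulate bow centre
print(tri([ray(d,(415/7+230,403/7+160),o),ray(ds,(192/6+190,85/6+215)),ray(s,(229.4,159))]))
print(tri([ray(d,(508/5+30,198/5+160),o),ray(ds,(549/6+190,127/6+215)),ray(s,(286.4,240))]))
```

```text
[array([0.4923, 0.2414, 0.032 ]), array([0.4991, 0.3588, 0.032 ]), array([0.5285, 0.3577, 0.032 ]), array([0.5217, 0.2396, 0.032 ])] ctr [0.5104   0.299375 0.032   ] len 0.1175967686630887 0.029420571034566936 yaw -3.3149614247650168
bow [array([0.5009, 0.2801, 0.158 ]), array([0.5032, 0.3192, 0.158 ]), array([0.5205, 0.3194, 0.158 ]), array([0.5181, 0.2775, 0.158 ])] [0.510675 0.29905  0.158   ] [0.5087 0.2989 0.164 ]
wrist spool [0.5057 0.0864 0.049 ] dish [0.5056 0.0868 0.017 ] spare [ 0.4816 -0.0286  0.043 ]
side bow [0.4981 0.309  0.164 ] spool [0.5023 0.0884 0.049 ] dish [0.5012 0.0891 0.017 ]
[0.50904215 0.29847613 0.15673006]
[0.50499258 0.08548722 0.04672528]
```

```bash
python3 -c "
from h import *
mv([.510,.299,.19],176.7)"
```

```text
mv [-0.0416  0.0107  0.135 ] [ 0.02 -0.04  0.29] from [0.468  0.2904 0.325 ] [ 1.7998e+02 -4.0000e-02  1.7699e+02] gap 0.0848 F [ 0.08 -0.07 -0.27] t 1.4
```

Call:
play_rows(
  commands=[
    [-0.02, 0.005, 0.0, 0, 0, 0.3, 0.085],
    [-0.0415, 0.0107, 0.03, 0, 0, 0.3, 0.085],
    [-0.0415, 0.0107, 0.07, 0, 0, 0.3, 0.085],
    [-0.0415, 0.0107, 0.105, 0, 0, 0.3, 0.085],
    [-0.0415, 0.0107, 0.135, 0, 0, 0.3, 0.085],
  ],
)

```text
clock: 1.9
eef_pos: [0.5085, 0.3003, 0.1879]
eef_rot: [-3.141, -0.002, 3.087]
contact_force: [0.5, 0.7, 0.1]
finger_gap: 0.085
```

```bash
python3 shot.py wrist w2;  python3 -c "
from h import *
mv([.510,.299,.10],176.7)
crop(cv2.imread('pics/w2.png'),130,120,430,345,2.6,'w2a.png')"
```

```text
[0.5085 0.3003 0.1879] [-3.1411e+00 -1.8000e-03  3.0870e+00] 1.9
mv [-0.0057  0.001   0.0824] [-0.27 -0.56  0.17] from [0.5051 0.2987 0.1825] [-179.73   -0.56  176.87] gap 0.0852 F [-2.5  -0.42 -3.31] t 1.95
```

View pics/w2a.png

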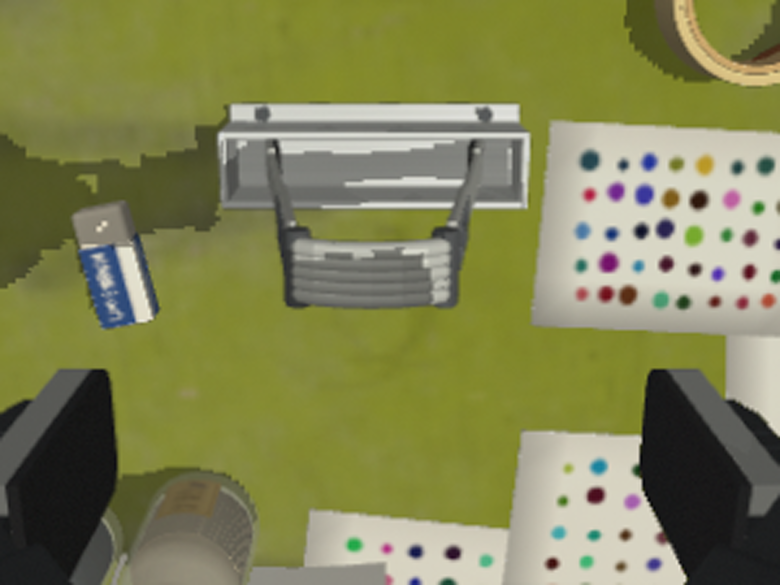

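```bash
python3 -c "
from h import *
import pickle
o,d=pickle.load(open('pics/w2.pkl','rb'))
print(onz(d,(130+372/2.6,120+272/2.6),.160,o), onz(d,(130+374/2.6,120+170/2.6),.032,o))
mv([.510,.299,.10],176.7)"
```

```text
[0.50913089 0.29891192 0.16      ] [0.51005145 0.29882271 0.032     ]
mv [-0.0057  0.001   0.0824] [-0.27 -0.56  0.17] from [0.5051 0.2987 0.1825] [-179.73   -0.56  176.87] gap 0.0852 F [-2.5  -0.42 -3.31] t 1.95
```

Call:
play_rows(
  commands=[
    [0, 0, 0.015, 0, 0, 0, 0.085],
    [0, 0, 0.035, 0, 0, 0, 0.085],
    [0, 0, 0.05, 0, 0, 0, 0.085],
    [0, 0, 0.06, 0, 0, 0, 0.085],
    [0, 0, 0.06, 0, 0, 0, 0.085],
  ],
)

```text
clock: 2.45
eef_pos: [0.5094, 0.2988, 0.1291]
eef_rot: [-3.141, -0.002, 3.085]
contact_force: [-0.0, 0.2, -0.5]
finger_gap: 0.085
```

```bash
python3 -c "
from h import *
mv([.510,.299,.10],176.7)"
```

```text
mv [-0.0007  0.0003  0.0291] [-0.05 -0.1   0.04] from [0.5094 0.2988 0.1291] [-1.7995e+02 -1.0000e-01  1.7674e+02] gap 0.085 F [-0.04  0.22 -0.46] t 2.45
```

Call:
play_rows(
  commands=[
    [0, 0, 0.012, 0, 0, 0, 0.085],
    [0, 0, 0.022, 0, 0, 0, 0.085],
    [0, 0, 0.029, 0, 0, 0, 0.085],
    [0, 0, 0.029, 0, 0, 0, 0.07],
    [0, 0, 0.029, 0, 0, 0, 0.06],
  ],
  squeeze=20,
)

```text
clock: 2.95
eef_pos: [0.5101, 0.2987, 0.101]
eef_rot: [-3.141, -0.0, 3.084]
contact_force: [0.2, -0.4, 0.3]
finger_gap: 0.0606
```

Call:
play_rows(
  commands=[
    [0, 0, 0, 0, 0, 0, 0.054],
    [0, 0, 0, 0, 0, 0, 0.05],
    [0, 0, 0, 0, 0, 0, 0.047],
    [0, 0, 0, 0, 0, 0, 0.047],
    [0, 0, 0, 0, 0, 0, 0.047],
  ],
  squeeze=20,
)

```text
clock: 3.45
eef_pos: [0.5103, 0.2988, 0.1013]
eef_rot: [3.142, 0.0, 3.084]
contact_force: [0.5, 0.5, -0.2]
finger_gap: 0.0471
```

```bash
python3 shot.py side d3; python3 shot.py wrist w3; python3 -c "
from h import *
mv([.510,.299,.10],176.7)
crop(cv2.imread('pics/d3.png'),160,180,320,300,5,'d3a.png')"
```

```text
[0.5103 0.2988 0.1013] [3.1415e+00 2.0000e-04 3.0842e+00] 3.45
[0.5103 0.2988 0.1012] [3.1415e+00 2.0000e-04 3.0842e+00] 3.5
mv [0.0003 0.0002 0.0012] [0.   0.01 0.01] from [0.5103 0.2988 0.1012] [1.8000e+02 1.0000e-02 1.7671e+02] gap 0.0471 F [-0.34 -0.44  0.7 ] t 3.55
```

View pics/d3a.png

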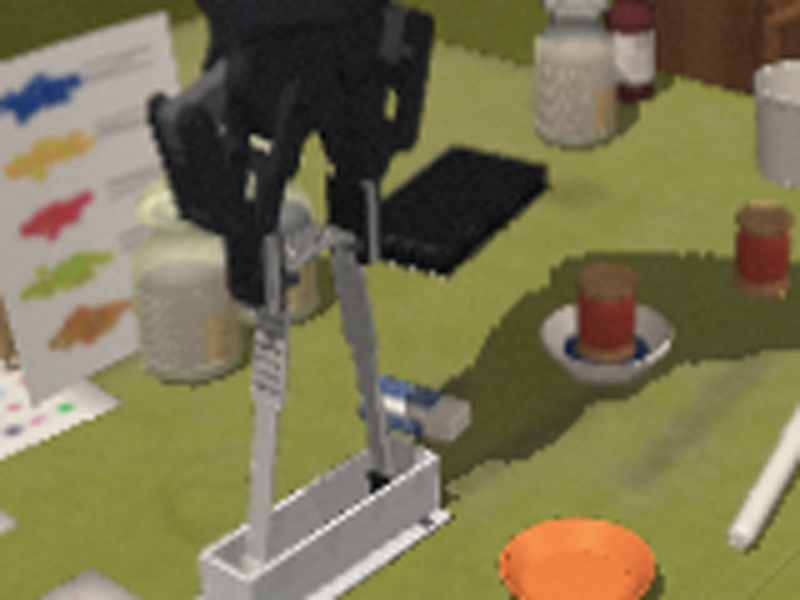

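View pics/w3.png

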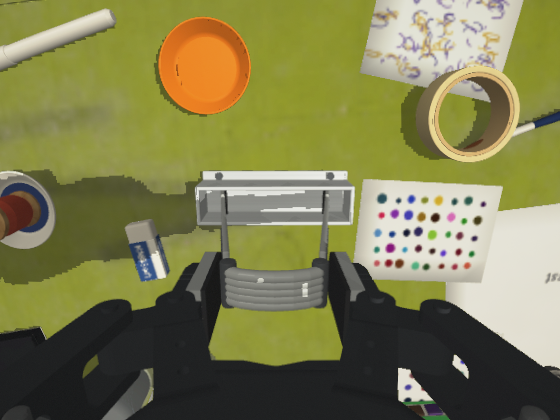

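```bash
python3 -c "
from h import *
import pickle
o,d=pickle.load(open('pics/d3.pkl','rb')); ow,w=pickle.load(open('pics/w3.pkl','rb'))
t=o['eef_pos']
P=[t,t+[0,0.02355,0],t-[0,0.02355,0],t+[0,0,.0187],[.51,.299,.162],[.51,.299,.117],[.51,.299,.004]]
a=proj(d,P); print(((a-[160,180])*5).round()); print(proj(w,P,ow).round())
b=pickle.load(open('pics/d1.pkl','rb')); c=cv2.imread('pics/d1.png')
"
```

```text
[[311. 364.]
 [273. 388.]
 [348. 341.]
 [309. 325.]
 [304. 235.]
 [309. 332.]
 [321. 556.]]
[[275. 239.]
 [318. 237.]
 [233. 241.]
 [275. 252.]
 [276. 294.]
 [275. 249.]
 [275. 197.]]
```

```bash
python3 shot.py scene s3; python3 -c "
from h import *
import pickle
crop(cv2.imread('pics/s3.png'),170,100,310,220,5.5,'s3a.png')
crop(cv2.imread('pics/w3.png'),170,150,390,370,2.7,'w3a.png')
o,d=pickle.load(open('pics/s3.pkl','rb'));t=o['eef_pos']
P=[t,t+[0,0.02355,0],t-[0,0.02355,0],t+[0,0,.0187],[.51,.299,.162],[.51,.299,.117],[.51,.299,.004]]
a=proj(d,P); print(((a-[170,100])*5.5).round())
"
```

```text
[0.5103 0.2988 0.1012] [3.1415e+00 1.0000e-04 3.0842e+00] 3.55
[[336. 441.]
 [305. 422.]
 [367. 461.]
 [334. 401.]
 [329. 310.]
 [333. 408.]
 [343. 638.]]
```

View pics/s3a.png

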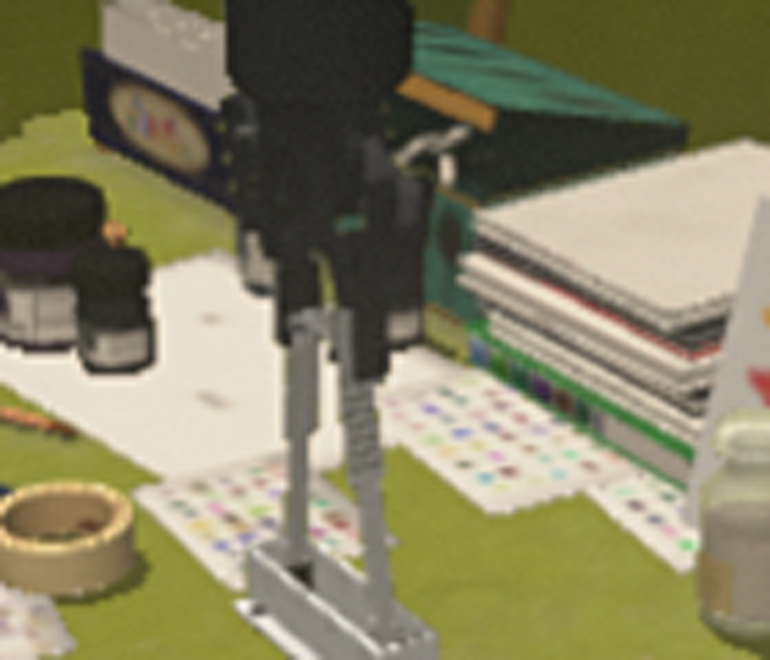

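View pics/w3a.png

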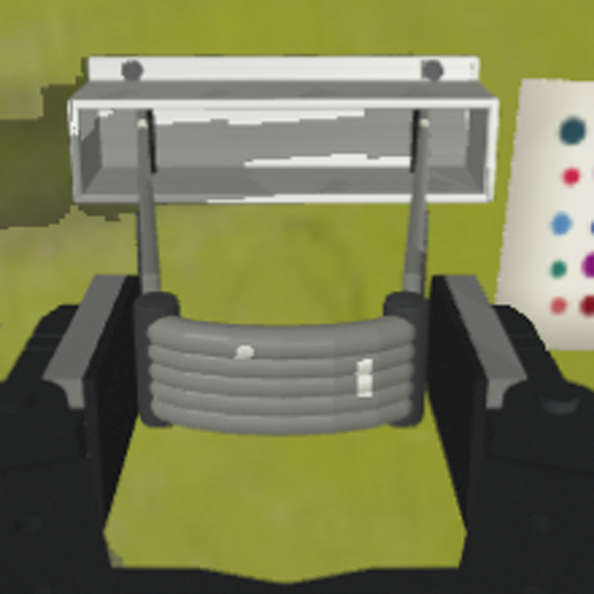

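The cameras disagree with the TCP reading. In the side, scene and wrist views alike, the finger ends sit about 40 mm above where the reported TCP projects, level with the bow, and they aren't touching anything. I'll reopen and go down in small steps, watching the force.

Call:
play_rows(
  commands=[
    [0, 0, 0, 0, 0, 0, 0.085],
    [0, 0, 0, 0, 0, 0, 0.085],
    [0, 0, 0.006, 0, 0, 0, 0.085],
    [0, 0, 0.013, 0, 0, 0, 0.085],
    [0, 0, 0.02, 0, 0, 0, 0.085],
  ],
)

```text
clock: 4.1
eef_pos: [0.51, 0.2987, 0.0803]
eef_rot: [-3.141, -0.0, 3.084]
contact_force: [-1.0, -0.4, 0.7]
finger_gap: 0.085
```

Call:
play_rows(
  commands=[
    [0, 0, 0.004, 0, 0, 0, 0.085],
    [0, 0, 0.008, 0, 0, 0, 0.085],
    [0, 0, 0.01, 0, 0, 0, 0.085],
    [0, 0, 0.01, 0, 0, 0, 0.085],
  ],
)

```text
clock: 4.5
eef_pos: [0.51, 0.2987, 0.0707]
eef_rot: [-3.141, -0.001, 3.084]
contact_force: [0.4, -0.8, -1.2]
finger_gap: 0.0848
```

```bash
python3 shot.py wrist w4;python3 shot.py scene s4;  python3 shot.py side d4; python3 -c "
from h import *
mv([.510,.299,.06],176.7)
crop(cv2.imread('pics/d4.png'),160,180,320,300,5,'d4a.png')
crop(cv2.imread('pics/s4.png'),170,100,310,220,5,'s4a.png')"
```

```text
[0.51   0.2987 0.0707] [-3.1413e+00 -6.0000e-04  3.0842e+00] 4.5
[0.5102 0.2988 0.0711] [-3.1415e+00 -1.0000e-04  3.0842e+00] 4.55
[0.5104 0.2989 0.0713] [3.1414e+00 3.0000e-04 3.0842e+00] 4.6
mv [0.0005 0.0001 0.0114] [0.02 0.03 0.01] from [0.5105 0.2989 0.0714] [1.7998e+02 3.0000e-02 1.7671e+02] gap 0.0852 F [ 1.11 -0.25 -0.55] t 4.65
```

View pics/w4.png

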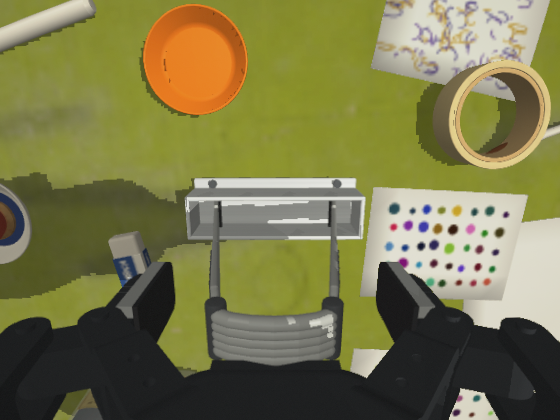

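View pics/d4a.png

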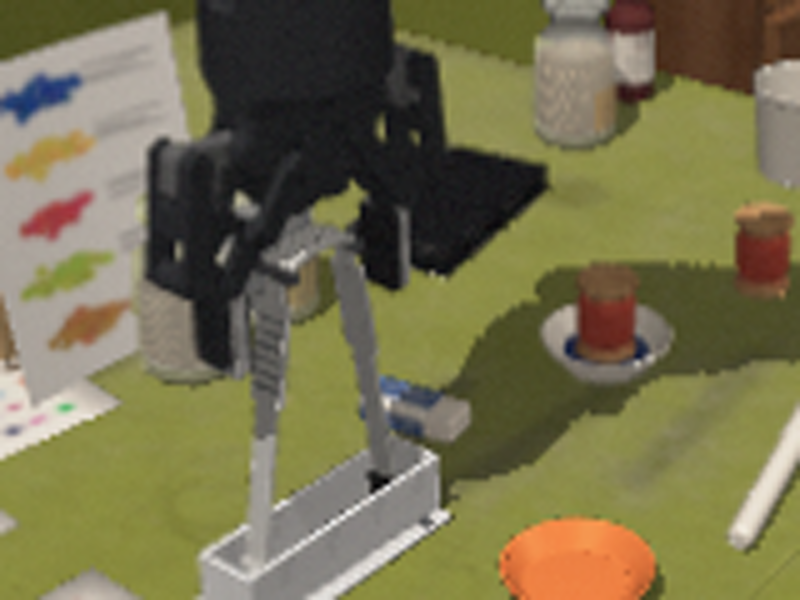

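View pics/s4a.png

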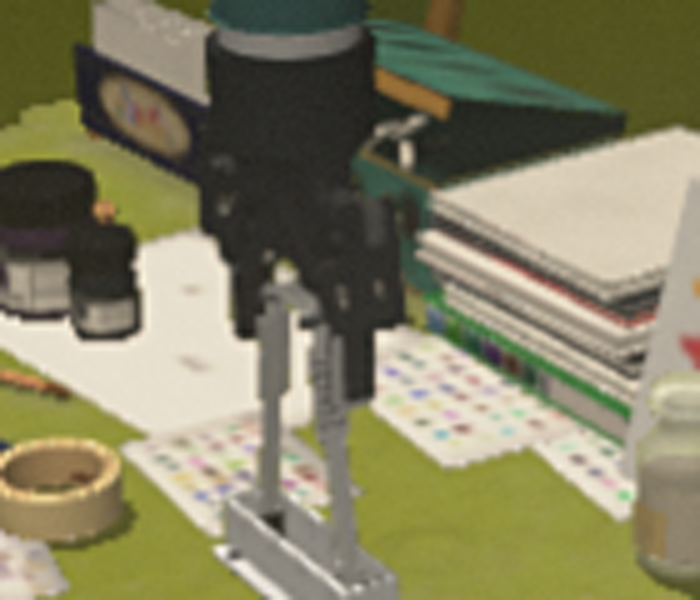

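Call:
play_rows(
  commands=[
    [0, 0, 0.004, 0, 0, 0, 0.085],
    [0, 0, 0.008, 0, 0, 0, 0.085],
    [0, 0, 0.008, 0, 0, 0, 0.07],
    [0, 0, 0.008, 0, 0, 0, 0.06],
    [0, 0, 0.008, 0, 0, 0, 0.056],
  ],
  squeeze=20,
)

```text
clock: 5.15
eef_pos: [0.5104, 0.2989, 0.0633]
eef_rot: [3.141, 0.0, 3.084]
contact_force: [0.5, 0.5, -0.3]
finger_gap: 0.0564
```

Call:
play_rows(
  commands=[
    [0, 0, 0, 0, 0, 0, 0.052],
    [0, 0, 0, 0, 0, 0, 0.049],
    [0, 0, 0, 0, 0, 0, 0.047],
    [0, 0, 0, 0, 0, 0, 0.047],
    [0, 0, 0, 0, 0, 0, 0.047],
  ],
  squeeze=20,
)

```text
clock: 5.65
eef_pos: [0.512, 0.2997, 0.0653]
eef_rot: [3.14, 0.003, 3.084]
contact_force: [-0.9, 0.4, 8.2]
finger_gap: 0.0472
```

```bash
python3 shot.py wrist w5;python3 shot.py scene s5;  python3 shot.py side d5; python3 -c "
from h import *
mv([.510,.299,.06],176.7)
crop(cv2.imread('pics/d5.png'),160,180,320,300,5,'d5a.png')
crop(cv2.imread('pics/s5.png'),170,100,310,220,5,'s5a.png')"
```

```text
[0.512  0.2997 0.0653] [3.1397 0.0034 3.0843] 5.65
[0.512  0.2996 0.0653] [3.1397 0.0034 3.0842] 5.7
[0.5119 0.2996 0.0653] [3.1397 0.0034 3.0842] 5.75
mv [ 0.0019 -0.0008  0.0053] [0.11 0.2  0.01] from [0.512  0.2996 0.0653] [179.89   0.2  176.71] gap 0.047 F [-1.12  0.52  7.91] t 5.8
```

View pics/w5.png

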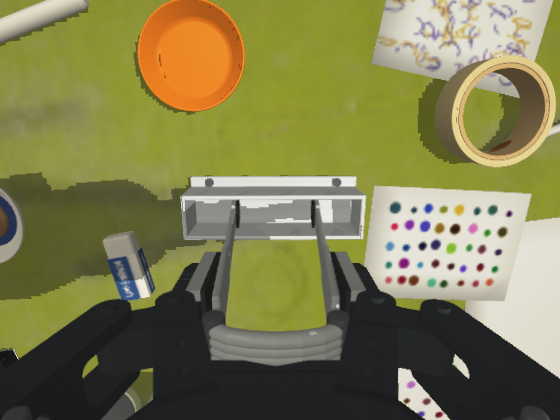

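View pics/d5a.png

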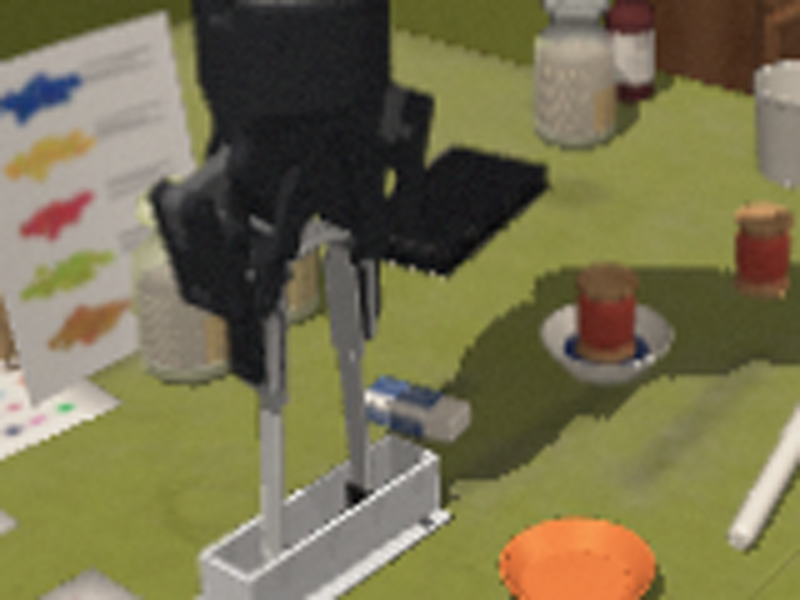

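View pics/s5a.png

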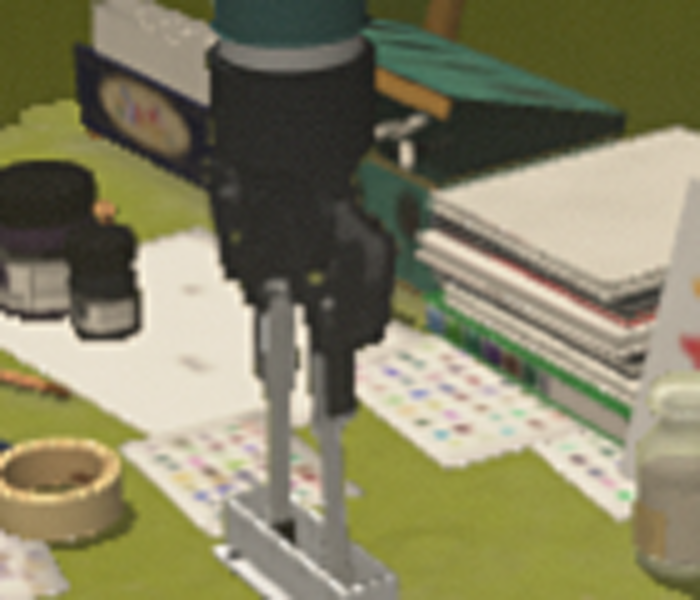

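Call:
play_rows(
  commands=[
    [0, 0, -0.005, 0, 0, 0, 0.047],
    [0, 0, -0.015, 0, 0, 0, 0.047],
    [0, 0, -0.03, 0, 0, 0, 0.047],
    [0, 0, -0.05, 0, 0, 0, 0.047],
    [0, 0, -0.07, 0, 0, 0, 0.047],
  ],
)

```text
clock: 6.3
eef_pos: [0.5101, 0.2987, 0.1345]
eef_rot: [-3.141, -0.0, 3.084]
contact_force: [-0.4, -0.2, -0.9]
finger_gap: 0.0467
```

Call:
play_rows(
  commands=[
    [0, 0, -0.02, 0, 0, 0, 0.047],
    [0, 0, -0.04, 0, 0, 0, 0.047],
    [0, 0, -0.05, 0, 0, 0, 0.047],
    [0, 0, -0.05, 0, 0, 0, 0.047],
    [0, 0, -0.05, 0, 0, 0, 0.047],
  ],
)

```text
clock: 6.8
eef_pos: [0.51, 0.2987, 0.1829]
eef_rot: [-3.141, -0.0, 3.084]
contact_force: [-0.2, -0.1, -2.2]
finger_gap: 0.0475
```

```bash
python3 shot.py wrist w6;python3 shot.py scene s6;  python3 shot.py side d6; python3 -c "
from h import *
mv([.510,.299,.06],176.7)
crop(cv2.imread('pics/d6.png'),160,100,320,260,4,'d6a.png')
crop(cv2.imread('pics/s6.png'),170,80,310,220,5,'s6a.png')"
```

```text
[0.51   0.2987 0.1829] [-3.1414e+00 -4.0000e-04  3.0842e+00] 6.8
[0.5095 0.2985 0.1821] [-3.1407e+00 -1.6000e-03  3.0842e+00] 6.85
[0.5093 0.2984 0.1818] [-3.1404e+00 -2.2000e-03  3.0842e+00] 6.9
mv [-0.001   0.0008  0.1217] [-0.07 -0.14  0.01] from [0.5093 0.2984 0.1817] [-1.7993e+02 -1.4000e-01  1.7671e+02] gap 0.0466 F [-0.19 -0.09 -0.75] t 6.95
```

View pics/w6.png

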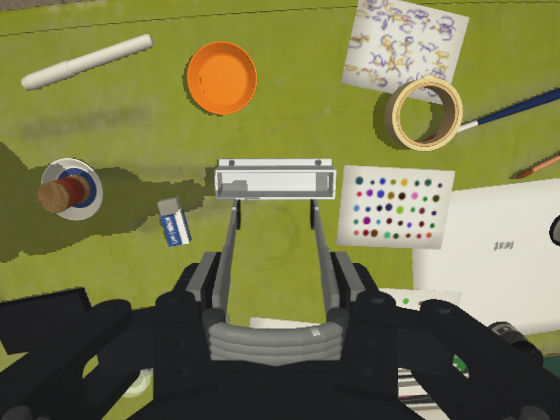

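View pics/d6a.png

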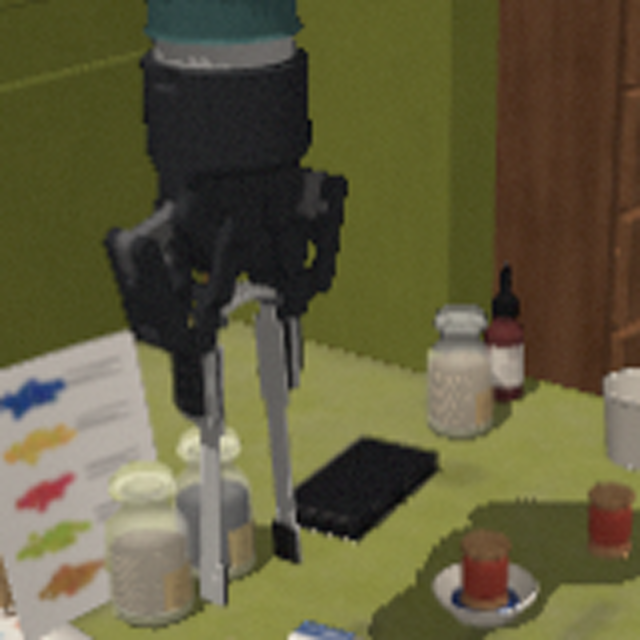

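View pics/s6a.png

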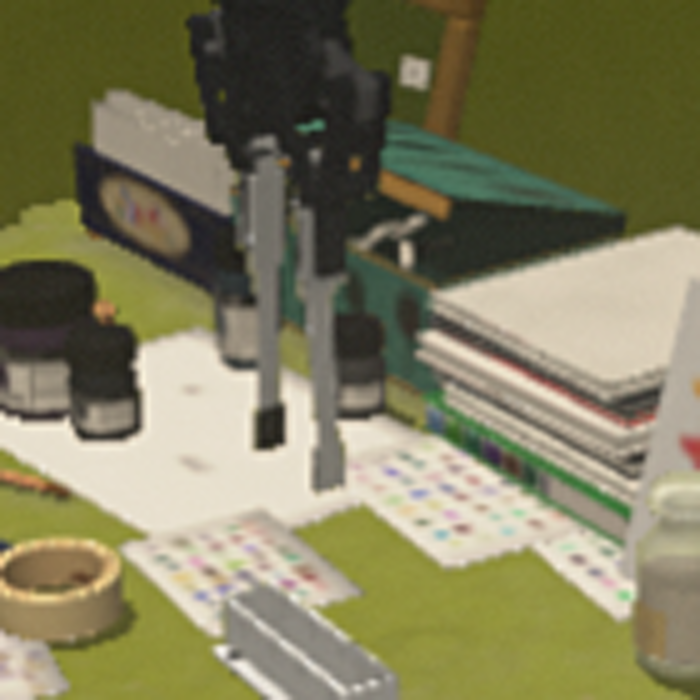

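```bash
python3 -c "
from h import *
import pickle
L=lambda t:pickle.load(open('pics/%s.pkl'%t,'rb'))
ow,w=L('w6');os_,s=L('s6');od,d=L('d6')
X=tri([ray(w,(276.5,202),ow),ray(s,(229.6,173.5)),ray(d,(223.1,245))]); print(X,ow['eef_pos'])
X=tri([ray(s,(229.6,173.5)),ray(d,(223.1,245))]); print(X,proj(w,X,ow))
for yy in (0.0335,-0.0335): print(proj(w,np.array([[.5098,.2988,.122]])+[0,yy,0],ow))
crop(cv2.imread('pics/w6.png'),200,150,350,260,5,'w6a.png')
crop(cv2.imread('pics/w6.png'),20,140,120,240,6,'w6b.png')
crop(cv2.imread('pics/d6.png'),250,220,310,270,10,'d6b.png')
crop(cv2.imread('pics/s6.png'),260,225,320,275,10,'s6b.png')
"
```

```text
[0.50614829 0.29899449 0.12036458] [0.5099689  0.29868642 0.18285189]
[0.50697011 0.29803605 0.12029736] [[274.00052541 204.82975516]]
[[321.57715991 206.60250242]]
[[229.1611921  211.69088556]]
```

View pics/w6a.png

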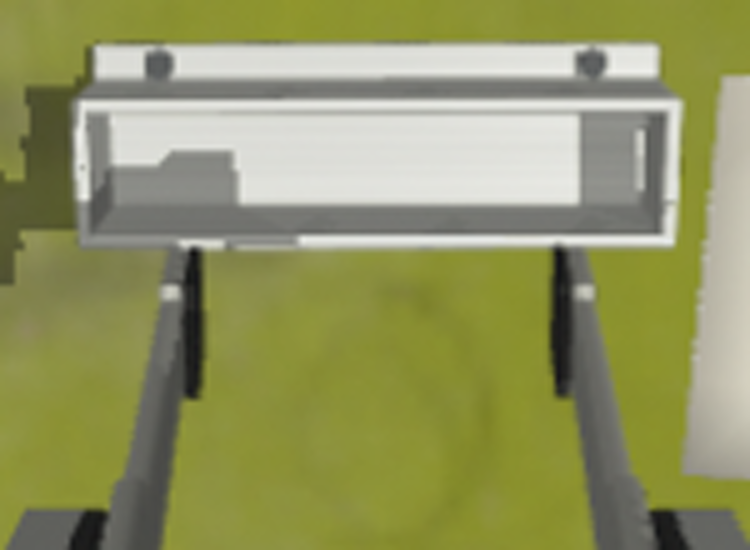

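View pics/w6b.png

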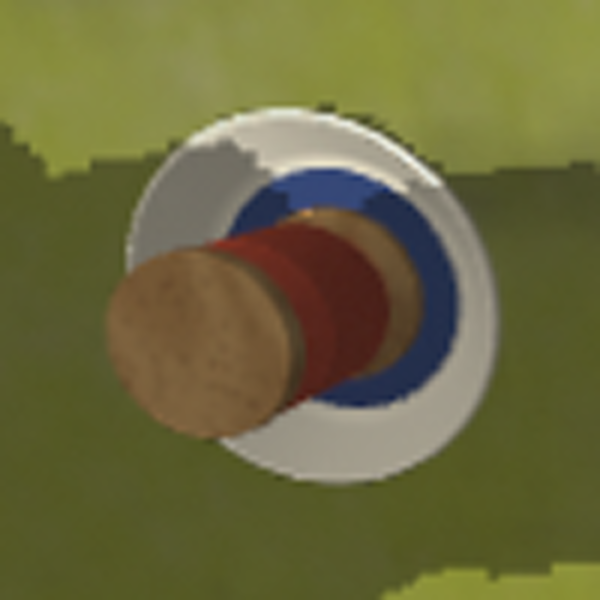

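View pics/d6b.png

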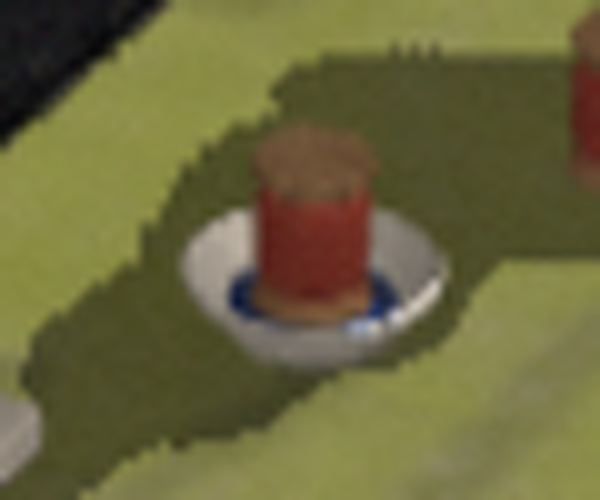

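View pics/s6b.png

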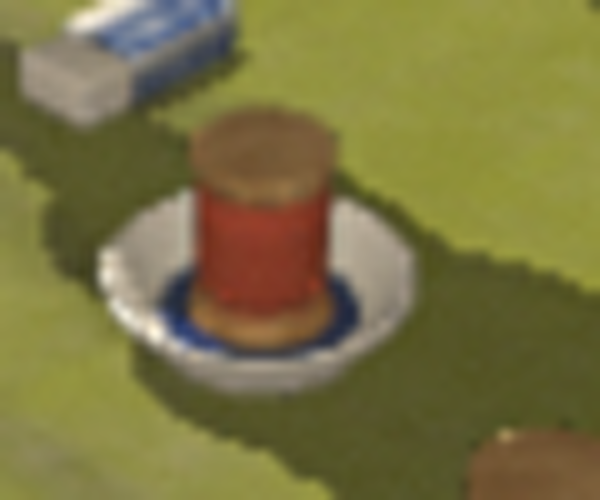

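```bash
python3 -c "
from h import *
import pickle
L=lambda t:pickle.load(open('pics/%s.pkl'%t,'rb'))
ow,w=L('w6');os_,s=L('s6');od,d=L('d6')
print(onz(w,(53.8,197),.049,ow),onz(d,(281.5,236),.049),onz(s,(286.2,240.3),.049))
print(tri([ray(w,(53.8,197),ow),ray(d,(281.5,236)),ray(s,(286.2,240.3))]))
mv([.505,.087,.182],176.7)
"
```

```text
[0.50599294 0.08670182 0.049     ] [0.50281757 0.0877369  0.049     ] [0.5006185  0.08215629 0.049     ]
[0.50491978 0.08530397 0.04666416]
mv [-7.800e-03 -2.113e-01 -1.000e-04] [-0.07 -0.14  0.01] from [0.5093 0.2984 0.1817] [-1.7993e+02 -1.4000e-01  1.7671e+02] gap 0.0466 F [-0.19 -0.09 -0.75] t 6.95
```

Call:
play_rows(
  commands=[
    [-0.0005, -0.015, 0, 0, 0, 0, 0.047],
    [-0.0015, -0.045, 0, 0, 0, 0, 0.047],
    [-0.003, -0.08, 0, 0, 0, 0, 0.047],
    [-0.004, -0.115, 0, 0, 0, 0, 0.047],
    [-0.005, -0.15, 0, 0, 0, 0, 0.047],
  ],
)

```text
clock: 7.45
eef_pos: [0.5057, 0.1466, 0.1824]
eef_rot: [-3.141, -0.001, 3.084]
contact_force: [-0.1, -0.2, -0.1]
finger_gap: 0.0473
```

Call:
play_rows(
  commands=[
    [-0.001, -0.03, 0, 0, 0, 0, 0.047],
    [-0.0018, -0.05, 0, 0, 0, 0, 0.047],
    [-0.0023, -0.0624, 0, 0, 0, 0, 0.047],
    [-0.0023, -0.0624, 0, 0, 0, 0, 0.047],
    [-0.0023, -0.0624, 0, 0, 0, 0, 0.047],
  ],
)

```text
clock: 7.95
eef_pos: [0.5052, 0.0864, 0.1829]
eef_rot: [3.141, -0.0, 3.084]
contact_force: [0.7, -0.1, -1.1]
finger_gap: 0.0472
```

```bash
python3 shot.py wrist w7;python3 shot.py scene s7;  python3 shot.py side d7; python3 -c "
from h import *
mv([.510,.299,.06],176.7)
crop(cv2.imread('pics/w7.png'),170,150,390,300,3.6,'w7a.png')
crop(cv2.imread('pics/d7.png'),220,130,340,270,4,'d7a.png')
crop(cv2.imread('pics/s7.png'),220,130,350,280,4,'s7a.png')"
```

```text
[0.5052 0.0864 0.1829] [ 3.1411e+00 -4.0000e-04  3.0838e+00] 7.95
[0.5052 0.0868 0.183 ] [ 3.1412e+00 -3.0000e-04  3.0847e+00] 8.0
[0.5053 0.0871 0.183 ] [ 3.1412e+00 -2.0000e-04  3.0852e+00] 8.05
mv [0.0072 0.2117 0.1231] [ 0.02 -0.01  0.09] from [0.5053 0.0872 0.183 ] [ 1.7998e+02 -1.0000e-02  1.7679e+02] gap 0.0472 F [ 0.83  0.13 -1.8 ] t 8.1
```

View pics/w7a.png

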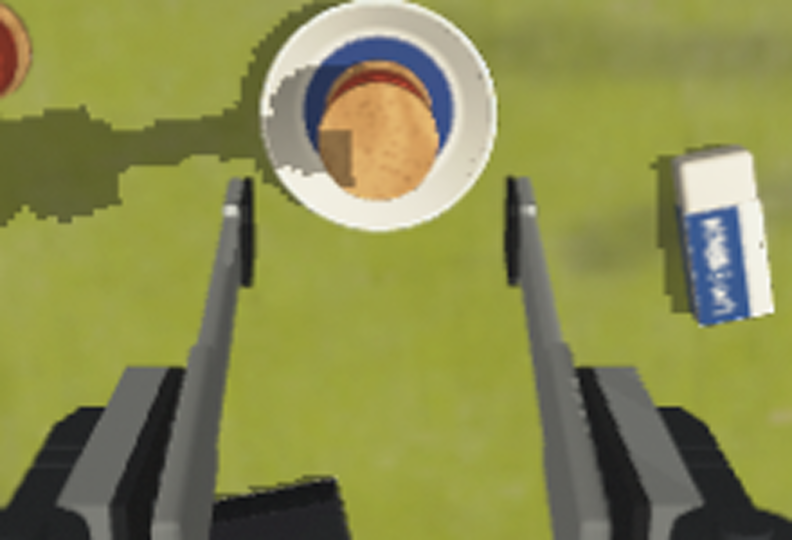

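View pics/d7a.png

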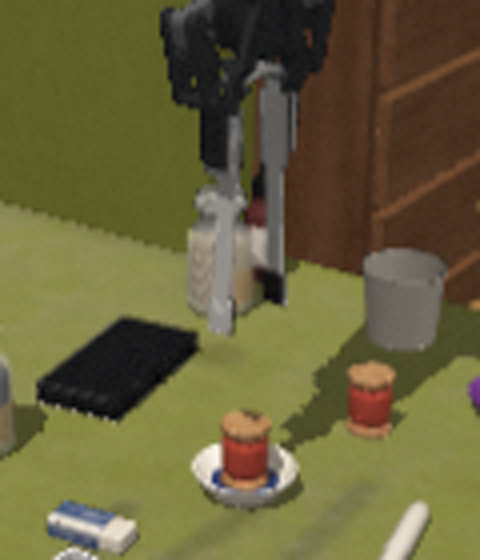

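View pics/s7a.png

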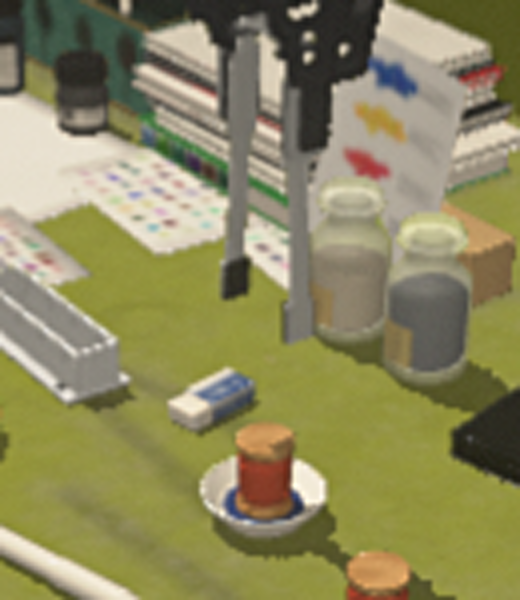

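```bash
cat > fit.py <<'E'
from h import *
import pickle
from scipy.optimize import least_squares
o,w=pickle.load(open('pics/w7.pkl','rb'))
T=w['tool_from_camera'];Ti=np.linalg.inv(T)
def pj(P):
    P=np.atleast_2d(P)
    return cv2.projectPoints(P.astype(float),cv2.Rodrigues(Ti[:3,:3])[0],Ti[:3,3],w['mtx'],np.array([w['k1'],0,0,0.]))[0][:,0]
for z in (.058,.062,.066):
  for g in (.026,.029):
    q=[[8,1,0],[-8,1,0],[8,1,-22],[-8,1,-22]]
    print(z,g,[((pj([x/1e3,sg*g,z+dz/1e3])[0]-[170,150])*3.6).round().tolist() for sg in(-1,1) for x,_,dz in q])
E
python3 fit.py
```

```text
0.058 0.026 [[246.0, 178.0], [249.0, 256.0], [234.0, 208.0], [237.0, 292.0], [510.0, 179.0], [508.0, 256.0], [523.0, 208.0], [520.0, 292.0]]
0.058 0.029 [[231.0, 178.0], [234.0, 256.0], [217.0, 208.0], [220.0, 292.0], [526.0, 179.0], [523.0, 256.0], [540.0, 208.0], [536.0, 292.0]]
0.062 0.026 [[249.0, 174.0], [251.0, 250.0], [236.0, 202.0], [239.0, 285.0], [508.0, 174.0], [506.0, 250.0], [520.0, 202.0], [518.0, 285.0]]
0.062 0.029 [[234.0, 174.0], [236.0, 250.0], [220.0, 202.0], [223.0, 285.0], [523.0, 174.0], [521.0, 250.0], [537.0, 202.0], [534.0, 285.0]]
0.066 0.026 [[251.0, 169.0], [253.0, 244.0], [239.0, 197.0], [241.0, 278.0], [506.0, 169.0], [504.0, 244.0], [518.0, 197.0], [515.0, 278.0]]
0.066 0.029 [[236.0, 169.0], [238.0, 244.0], [223.0, 197.0], [226.0, 278.0], [521.0, 169.0], [519.0, 244.0], [534.0, 197.0], [531.0, 278.0]]
```

```bash
python3 -c "
from h import *
import pickle
o,w=pickle.load(open('pics/w7.pkl','rb'))
X=onz(w,(170+379/3.6,150+141/3.6),.049,o); Y=onz(w,(170+379/3.6,150+116/3.6),.017,o);print(X,Y,o['eef_pos'])
for p in (X,Y): print(R.from_euler('xyz',o['eef_rot']).inv().apply(p-o['eef_pos']))
s=pickle.load(open('pics/s7.pkl','rb'))[1];d=pickle.load(open('pics/d7.pkl','rb'))[1]
# tips lower ends mid; side & scene
ts=((235+296)/2/4+220,(297+340)/2/4+130); td=((222+272)/2/4+220,(332+303)/2/4+130)
T=tri([ray(s,ts),ray(d,td)]); S=tri([ray(s,(265/4+220,438/4+130)),ray(d,(246/4+220,424/4+130))]); print(T,S,S-T)
"
```

```text
[0.50610819 0.08658612 0.049     ] [0.50583385 0.08662978 0.017     ] [0.50516826 0.08642932 0.18291593]
[-0.00098758  0.00014809  0.1339156 ]
[-7.25107164e-04  1.60844787e-04  1.65915722e-01]
[0.50373034 0.08644321 0.12064623] [0.50395512 0.08594078 0.04776297] [ 0.00022478 -0.00050244 -0.07288326]
```

Call:
play_rows(
  commands=[
    [-0.0007, 0, 0.012, 0, 0, 0, 0.047],
    [-0.0007, 0, 0.03, 0, 0, 0, 0.047],
    [-0.0007, 0, 0.045, 0, 0, 0, 0.047],
    [-0.0007, 0, 0.055, 0, 0, 0, 0.047],
    [-0.0007, 0, 0.06, 0, 0, 0, 0.047],
  ],
)

```text
clock: 8.6
eef_pos: [0.5049, 0.0866, 0.1214]
eef_rot: [-3.141, -0.003, 3.085]
contact_force: [0.0, 0.0, -1.7]
finger_gap: 0.0468
```

```bash
python3 shot.py wrist w8; python3 -c "
from h import *
mv([.505,.087,.091],176.7)
crop(cv2.imread('pics/w8.png'),170,150,390,300,3.6,'w8a.png')"
```

```text
[0.5049 0.0866 0.1214] [-3.1414e+00 -2.5000e-03  3.0849e+00] 8.6
mv [-0.0002  0.0005  0.0302] [-0.01 -0.16  0.04] from [0.5049 0.0865 0.1212] [-1.7999e+02 -1.6000e-01  1.7674e+02] gap 0.047 F [-0.08 -0.52 -1.87] t 8.65
```

View pics/w8a.png

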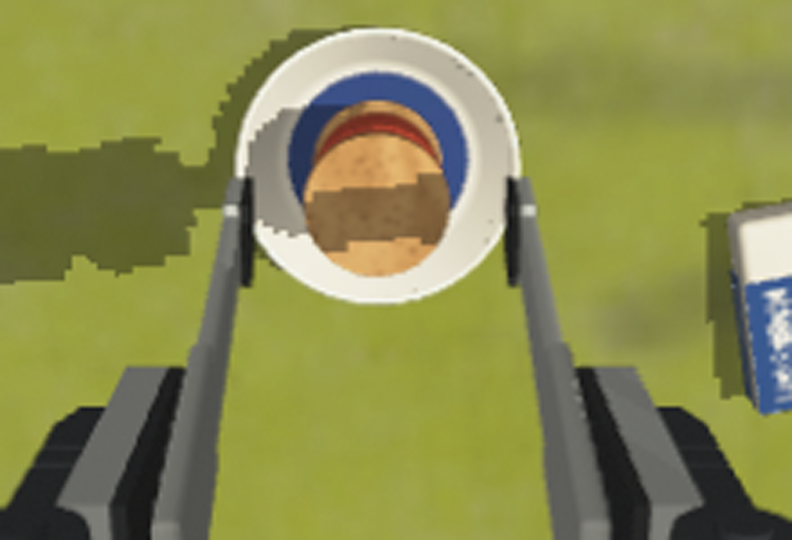

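Call:
play_rows(
  commands=[
    [0, 0, 0.008, 0, 0, 0, 0.047],
    [0, 0, 0.017, 0, 0, 0, 0.047],
    [0, 0, 0.025, 0, 0, 0, 0.047],
    [0, 0, 0.031, 0, 0, 0, 0.047],
    [0, 0, 0.031, 0, 0, 0, 0.047],
  ],
)

```text
clock: 9.15
eef_pos: [0.5051, 0.0862, 0.091]
eef_rot: [-3.141, -0.002, 3.084]
contact_force: [-0.2, -0.0, -1.2]
finger_gap: 0.0471
```

```bash
python3 shot.py wrist w9;python3 shot.py side d9;python3 shot.py scene s9; python3 -c "
from h import *
mv([.505,.087,.091],176.7)
crop(cv2.imread('pics/w9.png'),170,150,390,300,3.6,'w9a.png')
crop(cv2.imread('pics/d9.png'),240,180,320,270,7,'d9a.png')
crop(cv2.imread('pics/s9.png'),240,190,320,280,7,'s9a.png')"
```

```text
[0.5051 0.0862 0.091 ] [-3.1414e+00 -2.1000e-03  3.0842e+00] 9.15
[0.5055 0.0862 0.0916] [-3.1415e+00 -1.2000e-03  3.0841e+00] 9.2
[0.506  0.0863 0.092 ] [-3.1416e+00 -3.0000e-04  3.0841e+00] 9.25
mv [0.0013 0.0006 0.0013] [0.   0.02 0.01] from [0.5063 0.0863 0.0923] [1.8000e+02 2.0000e-02 1.7671e+02] gap 0.0474 F [ 0.54 -1.13 -1.17] t 9.3
```

View pics/w9a.png

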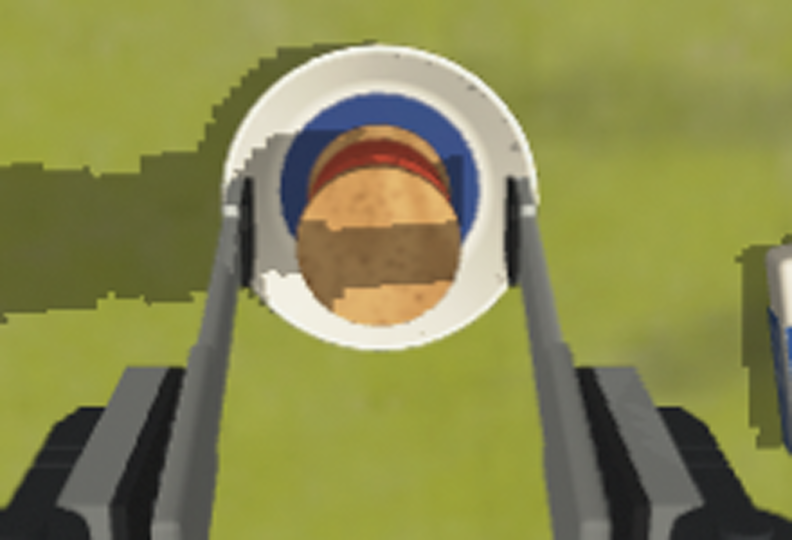

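View pics/d9a.png

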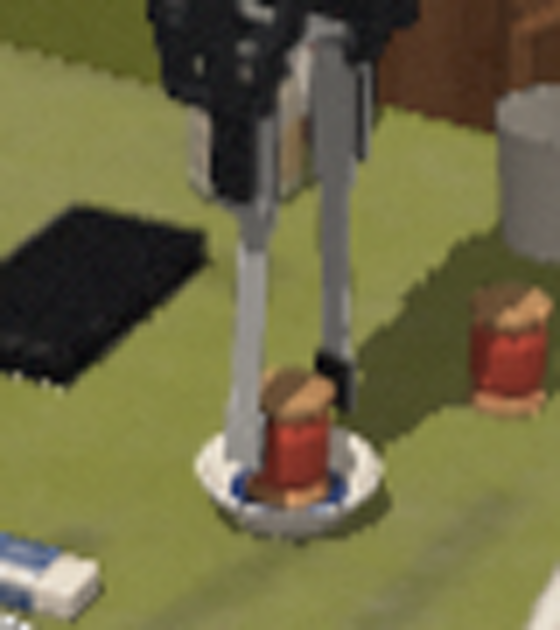

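View pics/s9a.png

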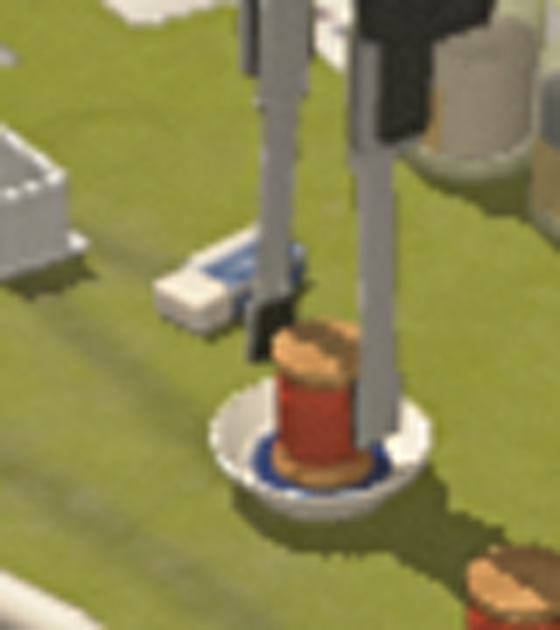

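Call:
play_rows(
  commands=[
    [0, 0, 0, 0, 0, 0, 0.045],
    [0, 0, 0, 0, 0, 0, 0.0435],
    [0, 0, 0, 0, 0, 0, 0.042],
    [0, 0, 0, 0, 0, 0, 0.041],
    [0, 0, 0, 0, 0, 0, 0.041],
  ],
  squeeze=35,
)

```text
clock: 9.8
eef_pos: [0.5061, 0.0863, 0.0922]
eef_rot: [3.142, 0.0, 3.084]
contact_force: [0.7, -0.5, -0.9]
finger_gap: 0.0414
```

```bash
python3 shot.py wrist w10; python3 -c "
from h import *
mv([.505,.087,.091],176.7)
crop(cv2.imread('pics/w10.png'),170,150,390,300,3.6,'w10a.png')"
```

```text
[0.5061 0.0863 0.0922] [3.1416e+00 2.0000e-04 3.0842e+00] 9.8
mv [0.0011 0.0006 0.0012] [0.   0.   0.01] from [0.5061 0.0863 0.0922] [180.     0.   176.71] gap 0.0415 F [ 0.16  0.08 -1.85] t 9.85
```

View pics/w10a.png

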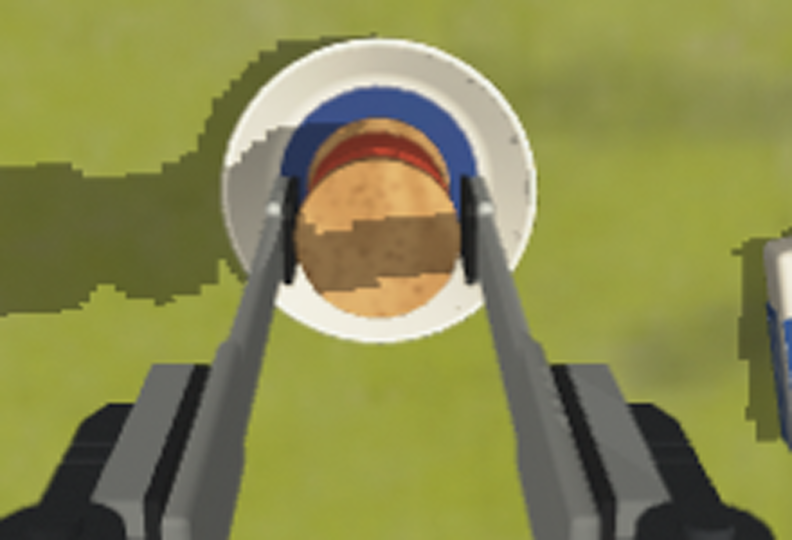

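Call:
play_rows(
  commands=[
    [0, 0, 0, 0, 0, 0, 0.039],
    [0, 0, 0, 0, 0, 0, 0.036],
    [0, 0, 0, 0, 0, 0, 0.034],
    [0, 0, 0, 0, 0, 0, 0.034],
    [0, 0, 0, 0, 0, 0, 0.034],
  ],
  squeeze=36,
)

```text
clock: 10.35
eef_pos: [0.5061, 0.0863, 0.0922]
eef_rot: [-3.142, 0.0, 3.084]
contact_force: [-0.7, -0.9, 0.8]
finger_gap: 0.0408
```

```bash
python3 shot.py wrist w11; python3 -c "
from h import *
mv([.505,.087,.091],176.7)
crop(cv2.imread('pics/w11.png'),170,150,390,300,3.6,'w11a.png')"
```

```text
[0.5061 0.0863 0.0922] [-3.1416e+00  1.0000e-04  3.0842e+00] 10.35
mv [0.0011 0.0007 0.0012] [-0.    0.01  0.01] from [0.5061 0.0863 0.0922] [-1.8000e+02  1.0000e-02  1.7671e+02] gap 0.0403 F [ 0.47 -0.78  0.4 ] t 10.4
```

View pics/w11a.png

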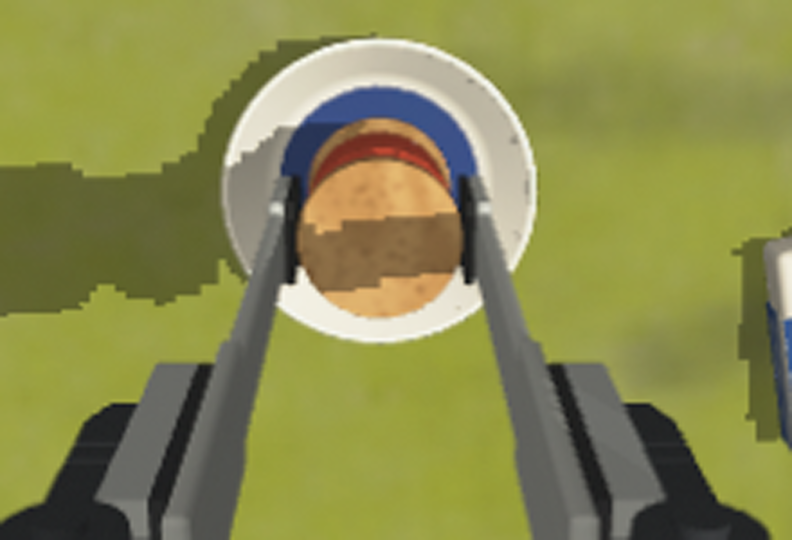

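Call:
play_rows(
  commands=[
    [0, 0, -0.004, 0, 0, 0, 0.034],
    [0, 0, -0.012, 0, 0, 0, 0.034],
    [0, 0, -0.024, 0, 0, 0, 0.034],
    [0, 0, -0.039, 0, 0, 0, 0.034],
    [0, 0, -0.054, 0, 0, 0, 0.034],
  ],
)

```text
clock: 10.9
eef_pos: [0.5063, 0.0863, 0.1477]
eef_rot: [3.141, 0.001, 3.084]
contact_force: [-0.5, 0.6, -1.8]
finger_gap: 0.0403
```

Call:
play_rows(
  commands=[
    [0, 0, -0.016, 0, 0, 0, 0.034],
    [0, 0, -0.032, 0, 0, 0, 0.034],
    [0, 0, -0.043, 0, 0, 0, 0.034],
    [0, 0, -0.048, 0, 0, 0, 0.034],
    [0, 0, -0.048, 0, 0, 0, 0.034],
  ],
)

```text
clock: 11.4
eef_pos: [0.5067, 0.0863, 0.1952]
eef_rot: [3.141, 0.002, 3.084]
contact_force: [0.2, -0.2, -0.6]
finger_gap: 0.0403
```

```bash
python3 shot.py wrist w12; python3 shot.py side d12;python3 shot.py scene s12;python3 -c "
from h import *
mv([.531,-.169,.196],176.7)
crop(cv2.imread('pics/d12.png'),220,140,340,270,4.5,'d12a.png')
"
```

```text
[0.5067 0.0863 0.1952] [3.1414e+00 1.9000e-03 3.0842e+00] 11.4
[0.5061 0.0863 0.1943] [3.1416e+00 3.0000e-04 3.0842e+00] 11.45
[0.5056 0.0863 0.1936] [-3.1415e+00 -9.0000e-04  3.0842e+00] 11.5
mv [-0.0402 -0.2534 -0.0027] [-0.01 -0.09  0.01] from [0.5054 0.0862 0.1933] [-1.7999e+02 -9.0000e-02  1.7671e+02] gap 0.0403 F [ 0.51  0.4  -1.24] t 11.55
```

View pics/w12.png

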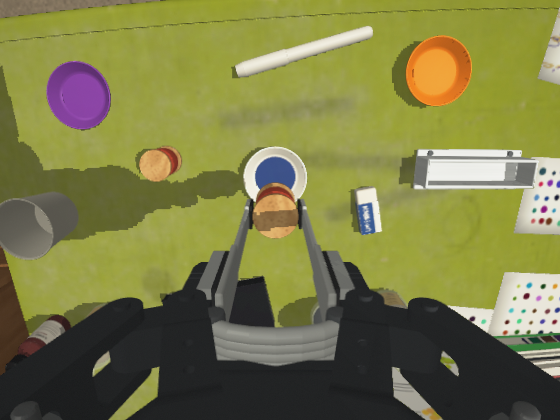

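View pics/d12a.png

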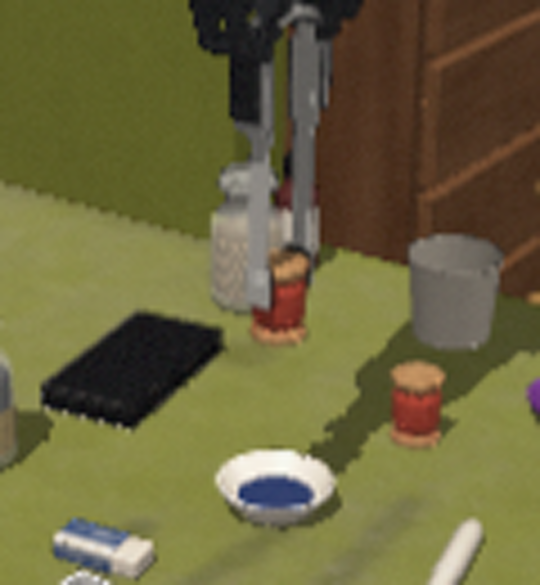

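View pics/s12.png

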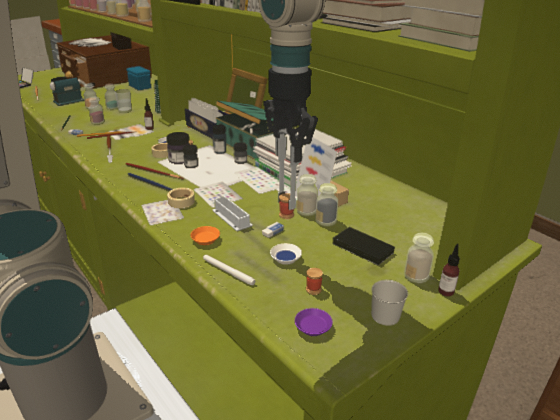

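```bash
python3 -c "
from h import *
import pickle
o,w=pickle.load(open('pics/w12.pkl','rb'));s=pickle.load(open('pics/s12.pkl','rb'))[1]
print('jar',onz(s,(418,281),0),'dropper',onz(s,(448,292),0),'cup',onz(s,(389.8,291.2),.059),onz(w,(27,228),.059,o), onz(w,(26,227),.059,o))
crop(cv2.imread('pics/w12.png'),0,180,90,270,7,'w12a.png')
"
```

```text
jar [ 0.66370746 -0.14210544  0.        ] dropper [ 0.68205735 -0.20246292  0.        ] cup [ 0.53073973 -0.16934723  0.059     ] [ 0.5332007  -0.16275659  0.059     ] [ 0.53210798 -0.16354304  0.059     ]
```

View pics/w12a.png

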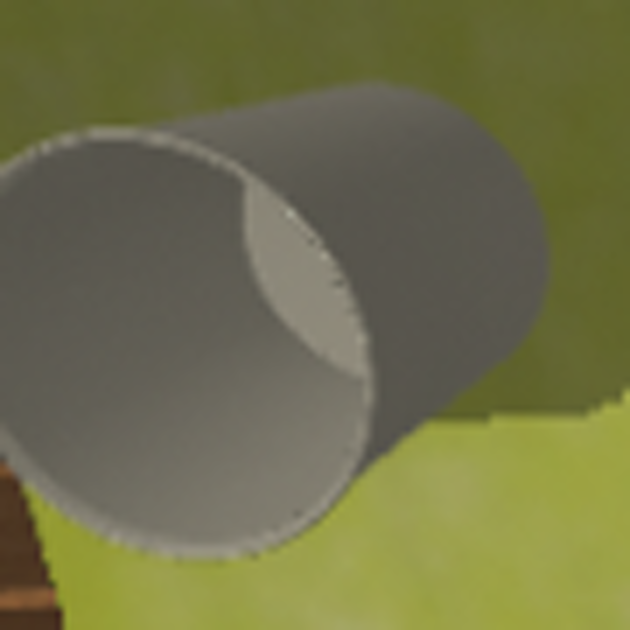

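Call:
play_rows(
  commands=[
    [-0.002, -0.012, 0, 0, 0, 0, 0.034],
    [-0.007, -0.04, 0, 0, 0, 0, 0.034],
    [-0.012, -0.072, 0, 0, 0, 0, 0.034],
    [-0.017, -0.104, 0, 0, 0, 0, 0.034],
    [-0.022, -0.136, 0, 0, 0, 0, 0.034],
  ],
)

```text
clock: 12.05
eef_pos: [0.5197, -0.0526, 0.1935]
eef_rot: [-3.141, -0.001, 3.084]
contact_force: [0.4, 0.8, -2.6]
finger_gap: 0.0407
```

Call:
play_rows(
  commands=[
    [-0.005, -0.03, 0, 0, 0, 0, 0.034],
    [-0.01, -0.06, 0, 0, 0, 0, 0.034],
    [-0.014, -0.085, 0, 0, 0, 0, 0.034],
    [-0.0175, -0.105, 0, 0, 0, 0, 0.034],
    [-0.019, -0.117, 0, 0, 0, 0, 0.034],
  ],
)

```text
clock: 12.55
eef_pos: [0.532, -0.1708, 0.1934]
eef_rot: [-3.141, -0.001, 3.082]
contact_force: [-0.7, -0.5, -2.2]
finger_gap: 0.04
```

Call:
play_rows(
  commands=[
    [0, 0, 0, 0, 0, 0, 0.034],
    [0, 0, 0, 0, 0, 0, 0.034],
    [0, 0, 0, 0, 0, 0, 0.034],
  ],
)

```text
clock: 12.85
eef_pos: [0.5321, -0.1677, 0.1939]
eef_rot: [3.141, -0.001, 3.085]
contact_force: [0.1, 0.6, -0.5]
finger_gap: 0.0399
```

```bash
python3 shot.py wrist w13; python3 shot.py side d13;python3 shot.py scene s13;python3 -c "
from h import *
mv([.531,-.169,.190],176.7)
crop(cv2.imread('pics/w13.png'),190,140,360,280,4.5,'w13a.png')
crop(cv2.imread('pics/d13.png'),260,100,380,230,4.5,'d13a.png')
crop(cv2.imread('pics/s13.png'),320,190,450,340,4,'s13a.png')
"
```

```text
[ 0.5321 -0.1677  0.1939] [ 3.1410e+00 -7.0000e-04  3.0852e+00] 12.85
[ 0.5322 -0.1677  0.1941] [ 3.1412e+00 -4.0000e-04  3.0854e+00] 12.9
[ 0.5323 -0.1677  0.1941] [ 3.1413e+00 -2.0000e-04  3.0855e+00] 12.95
mv [ 0.0013 -0.0013  0.0042] [0.01 0.   0.08] from [ 0.5324 -0.1677  0.1942] [179.99   0.   176.78] gap 0.0404 F [-0.33 -0.59 -1.44] t 13.0
```

View pics/w13a.png

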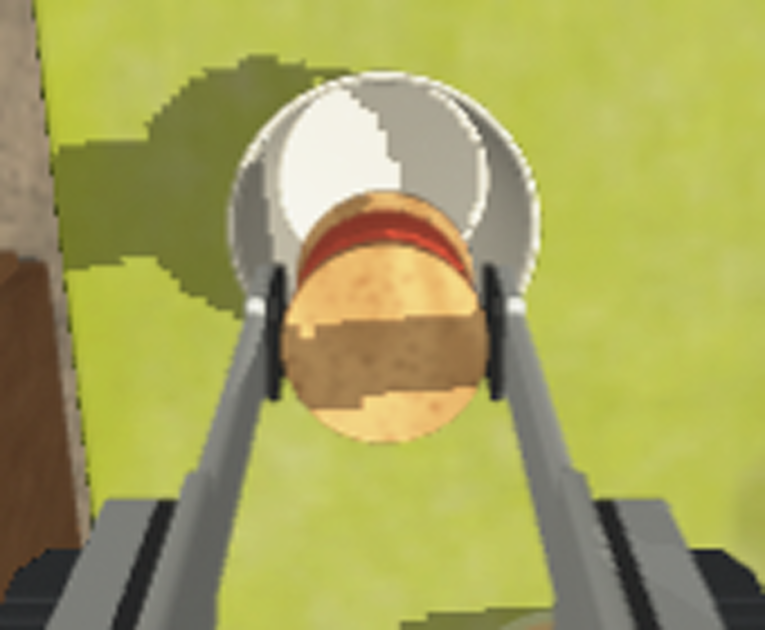

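View pics/d13a.png

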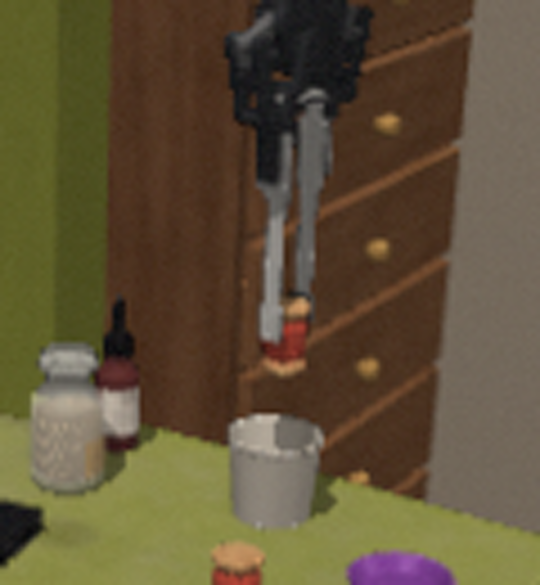

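View pics/s13a.png

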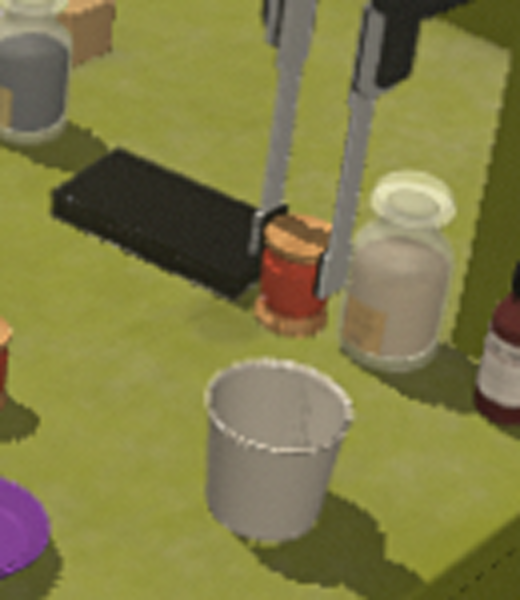

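```bash
python3 -c "
from h import *
import pickle
L=lambda t:pickle.load(open('pics/%s.pkl'%t,'rb'))
o,w=L('w13');s=L('s13')[1];d=L('d13')[1]
print('cup',onz(w,(275.6,189.3),.059,o),onz(s,(389.5,291.2),.059),onz(d,(321.3,196.7),.059),tri([ray(w,(275.6,189.3),o),ray(s,(389.5,291.2)),ray(d,(321.3,196.7))]))
print('spooltop',tri([ray(w,(275.6,216),o),ray(s,(394.5,250.5)),ray(d,(324.5,168.4))]),onz(w,(275.6,216),.15,o))
b=((291/4+320),(318/4+190)); print('bottom',tri([ray(s,b),ray(d,(284/4.5+260,366/4.5+100))]))
"
```

```text
cup [ 0.53336563 -0.1672615   0.059     ] [ 0.53032068 -0.16900881  0.059     ] [ 0.53153588 -0.16669834  0.059     ] [ 0.53265621 -0.16772312  0.05789716]
spooltop [ 0.52939559 -0.16780811  0.14786831] [ 0.53200742 -0.1673596   0.15      ]
bottom [ 0.52961484 -0.16891937  0.10748627]
```

Call:
play_rows(
  commands=[
    [0, 0, 0.002, 0, 0, 0, 0.034],
    [0, 0, 0.005, 0, 0, 0, 0.034],
    [0, 0, 0.007, 0, 0, 0, 0.034],
    [0, 0, 0.007, 0, 0, 0, 0.034],
    [0, 0, 0.007, 0, 0, 0, 0.034],
  ],
)

```text
clock: 13.5
eef_pos: [0.5324, -0.1686, 0.187]
eef_rot: [3.141, -0.0, 3.084]
contact_force: [-0.1, 0.9, -0.7]
finger_gap: 0.0404
```

Call:
play_rows(
  commands=[
    [0, 0, 0, 0, 0, 0, 0.034],
    [0, 0, 0, 0, 0, 0, 0.034],
    [0, 0, 0, 0, 0, 0, 0.034],
    [0, 0, 0, 0, 0, 0, 0.034],
    [0, 0, 0, 0, 0, 0, 0.034],
  ],
)

```text
clock: 14.0
eef_pos: [0.5325, -0.1687, 0.1872]
eef_rot: [-3.142, 0.0, 3.084]
contact_force: [-0.1, -0.5, -1.9]
finger_gap: 0.0403
```

```bash
python3 shot.py wrist w14;python3 shot.py scene s14;python3 -c "
from h import *
mv([.531,-.169,.190],176.7); print(status.get_obs()['qvel'].round(4))"
```

```text
[ 0.5325 -0.1687  0.1872] [-3.1416e+00  1.0000e-04  3.0842e+00] 14.0
[ 0.5325 -0.1687  0.1872] [-3.1415e+00  1.0000e-04  3.0842e+00] 14.05
mv [ 0.0015 -0.0004 -0.0028] [-0.    0.    0.01] from [ 0.5325 -0.1687  0.1872] [-180.      0.    176.71] gap 0.0403 F [-0.26  0.42 -0.59] t 14.1
[ 0.0014  0.0009 -0.003  -0.0021  0.0006  0.0014]
```

View pics/w14.png

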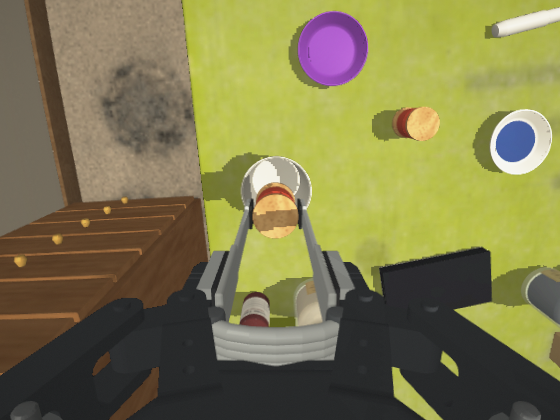

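View pics/s14.png

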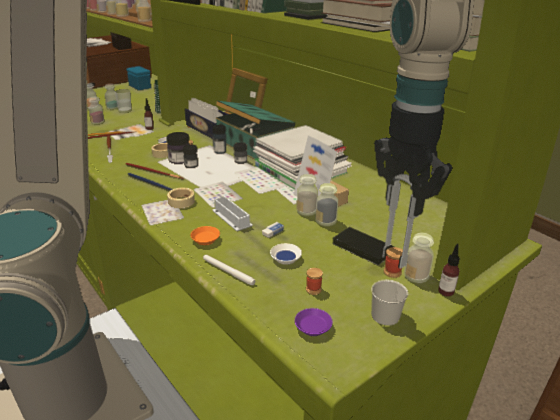

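The wrist view shows the spool upright between the tips over the cup's mouth, at (276,210). In the scene view the dish (286,255), spare spool (314,281), eraser (273,230) and cup (389,302) haven't moved. The arm is still and gripping, so I'm handing in.

```bash
python3 -c "
from rig import order
print(order.hand_in())"
```

```text
the job is handed in; nothing more can be done
None
```

I took the tongs from their stand, closed them on the dyed spool and lifted it out of the dish. I handed in at about 14 s, still holding it over the tin cup. `hand_in()` reports no verdict.

**Final checks:**
- **Position:** the spool is upright with its centre about 0.12 m up, so its underside is roughly 4 cm above the cup's rim. It is about 1–3 mm off the cup's axis, depending on which camera measures it.
- **Grip:** the squeeze was set to 36 N, and the panels measured 40.3 mm, matching the 41 mm expected when closed on the spool. The arm was at rest.
- **Other objects:** the dish, cup, spare spool and eraser showed no visible movement. The fingers stayed on the tongs' panels, well above the spool.

**What disagreed:**
- **Fingertip position:** the reported TCP did not match where the fingers really end. All three cameras put the finger ends about 40 mm farther back, so my first close, at a reported height of 0.10 m, missed the panels and touched nothing. I reopened, went about 38 mm lower in small steps and gripped there.
- **Tip gap:** at 47 mm over the panels the gap between the tips looked like about 51 mm, against the stated 58 mm. That still left room round the spool.
- **Camera agreement:** the single-camera position estimates differed by up to 5 mm, so I aligned the tongs to the spool using the wrist camera.

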